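# Lock the flask press screw with its locknut

## Task

Lock the denture flask press without losing its setting: set the spanner's open jaw down over the square head of the press screw, its handle lying on the yellow rest beside the stop pin, and let go, so that it holds the screw still. Then swing the locknut round clockwise (seen from above) by its red knob until it bites, and about 15 degrees further to nip it up, no more than 25. Leave the spanner in place on the screw, do not let the screw itself turn more than a sixteenth of a turn, and leave the other things on the bench where they are.

Things in the scene. Friction and masses are not known exactly. Their poses are not given: they have to be found in the camera images.
- press: Blue flask press bolted to the bench, a brass flask clamped in it; base 150 x 180 mm. Origin: on the bench under the screw's axis; z up along that axis. Its blue crosshead, 46 mm wide in x, runs along y from -88 to +167 mm, top 115 mm above the bench. The screw turns easily and, if not held, turns along with the locknut.
- seat (a point): Centre of the top of the screw's round flange (40 mm diameter), on the screw's axis, 156 mm above the bench; the spanner's jaw lies on it. The screw's 24 mm square head stands on it, its top 32 mm higher (188 mm above the bench). With joint screw at 0 the flats are parallel to the press's x and y.
- screw (a joint): Angle of the screw in the press, rad, positive clockwise seen from above, starts within 0.04 of 0 and is the press's setting.
- rest (a point): Top of the yellow rest for the handle, at x = 0, y = +150 mm of the press, 156 mm above the bench. The rest is 22 mm long in y and runs from x = -24 to +38 mm; a steel stop pin (12 mm diameter, top at 193 mm) stands on it at x = +25 mm. The handle lies on the pin's -x side with 8 mm of play; once the screw has turned that little clockwise the pin stops it.
- spanner: Loose flat open-ended spanner, 14 mm thick, 198 mm long, 0.3 kg, lying on the bench: steel jaw 55 mm wide, green handle 22 mm wide. Origin: underside, centre of the jaw's slot; +x runs along the handle to its end at x = 176 mm, z up. The slot is 27 mm wide, open towards -x, from x = -22 to +18 mm. In place its x lies along the press's y (yaw of press + 90 degrees).
- jaw (a point): Centre of the spanner's slot, at its underside (the spanner's origin).
- grip (a point): Point in the spanner's handle over its centre of mass, 70 mm from the slot's centre, at mid thickness; the handle is 22 mm wide here.
- handle (a point): Point of the underside of the spanner's handle, 150 mm from the slot's centre; belongs on point rest.
- knob (a point): On the red upright knob (20 mm diameter, from 124 to 186 mm above the bench) of the locknut's lever, 90 mm from the screw's axis, 168 mm above the bench; the lever's 12 mm bar tops out at 135 mm. Starts 30 to 100 degrees clockwise of the press's +x. Turns clockwise at about 2 N for 0.35 to 1.2 rad, differing each time and not to be seen, until the nut bites; then about 10 N.
- washer (a joint): Angle of the brass washer with a red tab (at the press's +x at first) under the locknut, relative to the screw, rad, positive clockwise. 0 until the nut bites; then it turns with the nut, and so tells how far the nut has been tightened since; it stays where it is left.
- bulb: Bystander: dark red rubber air bulb, 72 mm diameter, 125 mm high, standing. Origin at its underside.
- bottle: Bystander: blue bottle, 60 mm diameter, 150 mm high, standing. Origin at its underside.
- cast: Bystander: plaster cast of a jaw, 50 x 66 x 30 mm. Origin at its underside.
- pot: Bystander: black pot of pencils, 72 mm diameter, 145 mm high. Origin at its underside.
There are look-alikes about, which are no part of the job. Several things look just like the spanner: the one meant starts nearest to the robot's base.

How it is judged:
By the outcome, as a careful person would: the job done as asked, in the order asked, and still so for the second after the job is handed in, with the robot touching nothing.
It also fails if it takes over 61 s, if anything falls off the work surface, if the arm or the gripper's body presses on something with over 40 N, if the wrist force passes 120 N, or if a joint passes its speed limit or range.

## Robot

A 6-joint arm with a two-finger parallel gripper is mounted at the origin on the work surface. World frame = base frame: x ahead of the robot, y to its left, z up, the work surface at z = 0. Lengths are in m, angles in rad, forces in N, time in s.
With the tool pointing down it reaches from about 0.35 to 0.85 m from the base axis. Payload 8.1 kg.
Tool frame: the origin (TCP) lies on the centre line of the jaws, within the pads' length; the fingertips stand robot.tip_extent ahead of it and the grasp point (between the pads) lies 11 mm behind it (robot.tip_extent is the distance from the TCP to the fingertips, in m); y points along the fingers, z is the direction in which the jaws open and shut, and the axes are right-handed (so a half turn about y gives the same grasp; the last joint's range is limited). The gripper opens to 93 mm and grips with 3 to 60 N. Pads are 15 mm wide; open, the fingers measure 128 mm over their backs; the gripper's body (75 mm by 188 mm) begins 65 mm behind the grasp point.
Start: joints at [-1.3, 0.13, 1.488, -0, 1.523, -0.085], TCP at [0.209, -0.562, 0.227] pointing down, gripper open.
Joint ranges: [-2.96, 2.96], [-0.89, 2.26], [0.02, 2.5], [-1.34, 4.48], [0, 2.73], [-2.66, 2.66]. Speed limits (rad/s): [2.39, 2.39, 2.79, 3.14, 3.14, 3.14].

## Interface

Orientations are given as a rotation vector (axis times angle).
In Python, from plant import monitor, optics, robot gives the robot as it stands.
- The arm moves only by the shell command python3 -m inch 'ROWS' [OPENING] [FORCE]. ROWS is JSON, a list that holds one entry, the list of rows, each a list of 6 numbers: the shift along the tool's x, y, z in mm, then the turn, a rotation vector about the tool's x, y, z in rad. A call has 1 to 8 rows; each row shifts and turns the commanded pose from where the row before left it, along the tool's axes as they then stand; what a row does not reach is not made up. A row lasts 1/8 s, in which the tool goes at most 62.5 mm and 10.7 degrees, less where a joint would pass 70% of its speed; a pose out of reach is approached as far as the arm can. A call is refused whole if a number of a shift passes 62.5 or a number of a turn 0.188, either way. A call with a gripper value outside its range is refused whole. OPENING is the finger opening in mm, from 0 to 93, set as the call begins (- or left out, the last holds). The fingers move at their own pace and stop on an object; FORCE is the grip in N (left out, the last holds). Time passes only in rows, so rows that do not move let the fingers close. It gives the time, the measured TCP pose, the force and the opening at its end, in the units of the state.
- monitor.read_state(): the state, without advancing time (a new reading comes with each control period).
- optics.read_camera(name): name is "scene" or "top"; returns a dict with "image" (420x560x3 uint8, blue, green, red), "fx", "fy", "cx", "cy" (pixels), "k1" (the pictures are not rectified: a ray, as slopes to the right and down, at radius r is drawn at 1 + k1 r^2 times it, then the intrinsics apply), "rvec" (rotation vector, rad) and "tvec" (3), from world to camera coordinates, as OpenCV has them. Camera axes: x right, y down, z forward; pixel columns grow to the right and rows downward; lengths in m; the calibration is good to about 2 mm. A picture is of the moment at which its call begins. There is no depth.
- robot.close_job(): hands the job in, once; it reports no verdict.
The state is a dict: "t": time; "q": joint angles; "dq": joint speeds; "joint_torque": joint torques, N m; "tool_pos": TCP position; "orientation": TCP orientation; "force": force on the tool from outside, world axes, zero at the start; "wrist_torque": the same for the moment, N m; "opening": finger opening in m.
Only numpy, scipy, OpenCV 4.12 (cv2) and the standard library are available. Lean on these libraries where they do the work, as an engineer would, in place of code of your own. Each camera call takes 0.05 s, during which the arm holds its last target.

## Working session

There is one attempt and no reset: what is moved stays moved. The work goes in short steps, Python scripts to look and compute and a shell command to move; the robot and the scene stay as the last step left them, time stands still between calls to the robot, and variables do not carry over. Pictures are saved under pics/ and viewed, and the job is handed in when it is done.

```bash
ls; mkdir -p pics
python3 - <<'E'
from plant import monitor, optics, robot
import cv2
print(monitor.read_state(), robot.tip_extent)
for n in("scene","top"):
    c=optics.read_camera(n); cv2.imwrite(f"pics/{n}0.png",c["image"]); print({k:v for k,v in c.items() if k!="image"})
E
```

```text
pics
{'t': 0.0, 'q': array([-1.30040523e+00,  1.31132552e-01,  1.48927183e+00,  5.16780681e-06,
        1.52300732e+00, -8.53542690e-02]), 'dq': array([ 6.87861589e-04,  1.39970057e-04, -4.34697618e-04, -7.61616914e-06,
        7.96817755e-04, -2.28331585e-05]), 'joint_torque': array([ 7.34056957e-04, -5.59835100e+01, -4.91760314e+01,  7.70069053e-02,
        3.55365314e-02, -1.46691996e-04]), 'tool_pos': array([ 0.20887334, -0.56187814,  0.22560862]), 'orientation': array([-0.36470848,  2.02965527, -2.02592254]), 'force': array([ 0.07605196, -0.06902857, -0.12465023]), 'wrist_torque': array([-0.00027829, -0.02031551,  0.00831944]), 'opening': 0.0931997541402626} 0.008
{'fx': 523.2629458176766, 'fy': 523.2629458176766, 'cx': 276.10554788966874, 'cy': 205.86026521060194, 'k1': -0.1633586409778076, 'rvec': array([ 2.13804871,  1.37356061, -0.49101472]), 'tvec': array([-0.252218  , -0.29380142,  1.6604854 ])}
{'fx': 478.8787620687459, 'fy': 478.8787620687459, 'cx': 282.71856385530486, 'cy': 211.06435381794063, 'k1': -0.13022703898179422, 'rvec': array([ 2.19612126, -2.16320964,  0.05768927]), 'tvec': array([0.02540564, 0.57319318, 1.35470535])}
```

View pics/scene0.png

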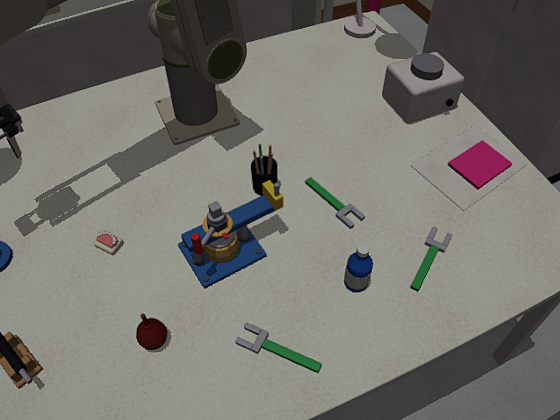

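View pics/top0.png

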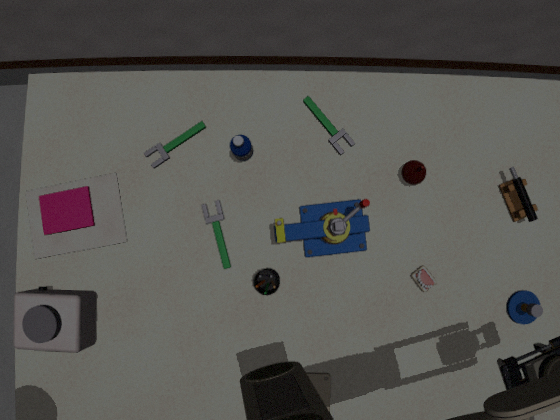

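The top view shows the press at about (337,230) px with its rest at (279,231) and its knob at (365,203). The nearest spanner runs from its jaw at (213,212) to its handle end at (227,267). The pot is at (266,281). Next I'll zoom in.

```bash
cat > h.py <<'E'
from plant import monitor, optics, robot
import cv2, numpy as np
from scipy.spatial.transform import Rotation as R
def K(c): return np.array([[c["fx"],0,c["cx"]],[0,c["fy"],c["cy"]],[0,0,1.]])
def D(c): return np.array([c["k1"],0,0,0,0.])
def proj(c,P): return cv2.projectPoints(np.asarray(P,float).reshape(-1,1,3),c["rvec"],c["tvec"],K(c),D(c))[0].reshape(-1,2)
def unproj(c,uv,z):
    n=cv2.undistortPoints(np.asarray(uv,float).reshape(-1,1,2),K(c),D(c)).reshape(-1,2)
    Rm=cv2.Rodrigues(c["rvec"])[0]; o=-Rm.T@c["tvec"]
    d=np.c_[n,np.ones(len(n))]@Rm
    return o+d*((z-o[2])/d[:,2])[:,None]
def crop(c,name,u,v,w,h,s,pts=None):
    im=cv2.resize(c["image"][v:v+h,u:u+w],None,fx=s,fy=s,interpolation=cv2.INTER_CUBIC)
    if pts is not None:
        for p in proj(c,pts): cv2.circle(im,tuple(int(round(x)) for x in ((p-[u,v]+.5)*s)),2,(255,0,255),-1)
    cv2.imwrite(f"pics/{name}.png",im)
E
python3 - <<'E'
from h import *
c=optics.read_camera("top"); crop(c,"t1",190,180,200,120,4)
np.save("top.npy",c["image"])
s=optics.read_camera("scene"); crop(s,"s1",160,140,220,150,3.6)
print(unproj(c,[(213,212),(227,267),(266,281)],0.01))
E
```

```text
[[0.56771727 0.23661891 0.01      ]
 [0.40947286 0.19228712 0.01      ]
 [0.37143383 0.07907662 0.01      ]]
```

View pics/t1.png

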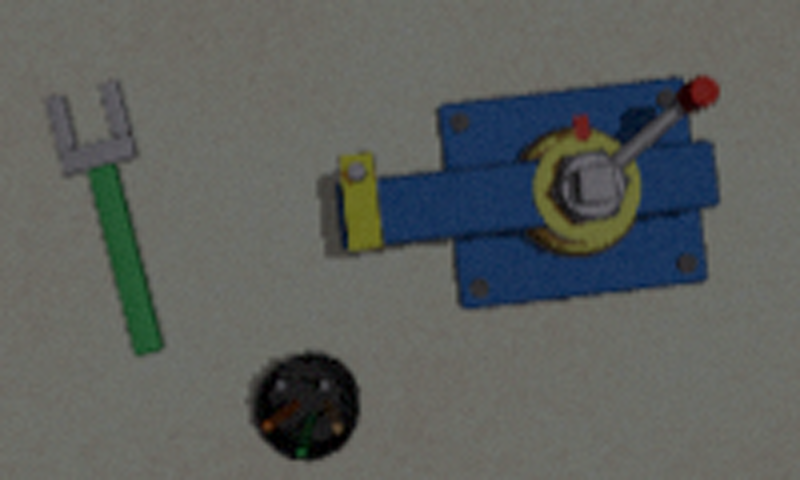

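View pics/s1.png

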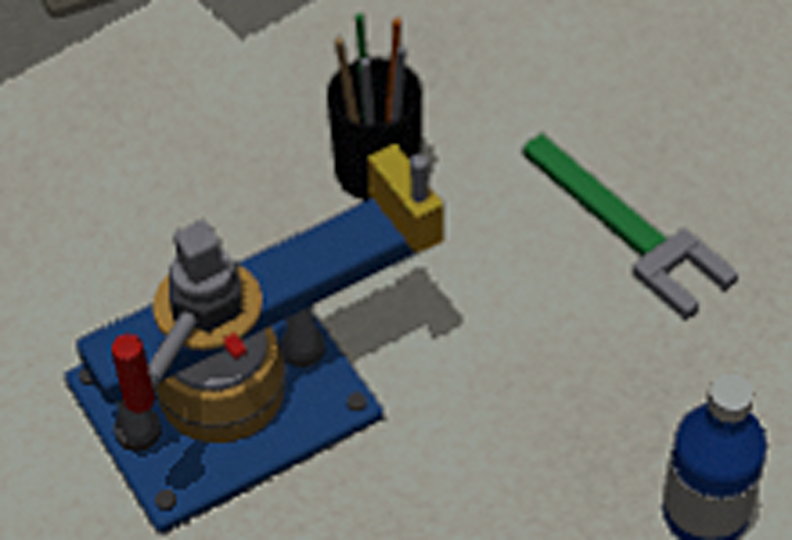

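```bash
cat > fit.py <<'E'
from h import *
from scipy.optimize import least_squares
T=optics.read_camera("top"); S=optics.read_camera("scene")
tp=lambda L:np.array(L)/4+[190-.5+.125,180-.5+.125]
sp=lambda L:np.array(L)/3.6+[160-.5+.14,140-.5+.14]
def tr(p,P,z0=0):
    x,y,a=p; P=np.asarray(P,float); c,s=np.cos(a),np.sin(a)
    return np.c_[x+c*P[:,0]-s*P[:,1], y+s*P[:,0]+c*P[:,1], P[:,2]+z0]
# press
M=np.array([[38,161,156],[38,139,156],[-24,139,156],[-24,161,156],[25,150,193],[0,0,188],[23,-88,115],[-23,-88,115]])/1e3
ut=tp([(339,156),(374,152),(382,248),(348,252),(357,171),(592,184),(717,143),(719,205)])
Ms=np.array([[38,161,156],[38,139,156],[-24,139,156],[-24,161,156],[0,0,188],])/1e3
us=sp([(443,205),(412,214),(367,155),(395,146),(198,237)])
for name,(A,B) in dict(top=(1,0),scene=(0,1),both=(1,1)).items():
    f=lambda p:np.r_[A*(proj(T,tr(p,M))-ut).ravel(),B*(proj(S,tr(p,Ms))-us).ravel()]
    r=least_squares(f,[.55,-.02,0.],x_scale=[.01,.01,.05]); print(name,r.x,np.abs(r.fun).max().round(2)); 
    if name=='both': print(r.fun.reshape(-1,2).round(1).tolist())
press=r.x
X=np.array([[-22,27.5,14],[-22,13.5,14],[-22,-13.5,14],[-22,-27.5,14],[176,11,14],[176,-11,14]])/1e3
ux=tp([(45,97),(70,92),(100,85),(122,80),(135,355),(162,347)])
f=lambda p:(proj(T,tr(p,X))-ux).ravel()
r=least_squares(f,[.55,.22,3.4],x_scale=[.01,.01,.05]); print("spanner",r.x,r.fun.reshape(-1,2).round(1).tolist())
sp_=r.x
k=unproj(T,tp([(704,90)]),.186)[0]; print("knob",k)
d=k[:2]-press[:2]; print("knob r, cw angle from +x", np.hypot(*d), np.degrees(press[2]-np.arctan2(d[1],d[0])))
np.save("press.npy",press); np.save("sp.npy",sp_)
sq=np.array([[12,12,188],[12,-12,188],[-12,-12,188],[-12,12,188]])/1e3
allp=np.r_[tr(press,M),tr(press,sq),tr(sp_,X)]
crop(T,"t2",190,180,200,120,4,allp); crop(S,"s2",160,140,220,150,3.6,allp)
crop(T,"t3",310,190,70,60,10); crop(S,"s3",180,180,70,60,10)
E
python3 fit.py
```

```text
top [ 0.52622078 -0.11062185  0.12516557] 1.41
scene [ 0.52328413 -0.11270667  0.13027614] 0.83
both [ 0.52546045 -0.11160193  0.13030047] 1.79
[[0.1, 0.5], [-0.2, 0.6], [0.5, 0.5], [0.6, 0.4], [0.1, 0.7], [1.8, 0.5], [-0.8, -0.6], [0.9, 1.0], [0.9, -0.1], [1.6, 1.3], [0.7, 0.9], [0.6, -0.3], [0.1, 0.5]]
spanner [0.5768057  0.23809009 3.40630295] [[18.8, -4.8], [7.9, -2.3], [-8.5, 1.7], [-18.7, 4.2], [7.2, -1.4], [-6.9, 2.5]]
knob [ 0.58718599 -0.17779967  0.186     ]
knob r, cw angle from +x 0.09051068254232413 54.46791263097946
```

```bash
sed -i 's/^X=.*/X=np.array([[-22,-27.5,14],[-22,-13.5,14],[-22,13.5,14],[-22,27.5,14],[176,-11,14],[176,11,14]])\/1e3/' fit.py
python3 fit.py
```

```text
top [ 0.52622078 -0.11062185  0.12516557] 1.41
scene [ 0.52328413 -0.11270667  0.13027614] 0.83
both [ 0.52546045 -0.11160193  0.13030047] 1.79
[[0.1, 0.5], [-0.2, 0.6], [0.5, 0.5], [0.6, 0.4], [0.1, 0.7], [1.8, 0.5], [-0.8, -0.6], [0.9, 1.0], [0.9, -0.1], [1.6, 1.3], [0.7, 0.9], [0.6, -0.3], [0.1, 0.5]]
spanner [0.57679377 0.23797611 3.40512674] [[0.6, -0.1], [-1.0, -0.0], [0.5, -0.6], [-0.3, -0.5], [-0.2, 0.5], [0.4, 0.7]]
knob [ 0.58718599 -0.17779967  0.186     ]
knob r, cw angle from +x 0.09051068254232413 54.46791263097946
```

View pics/t2.png

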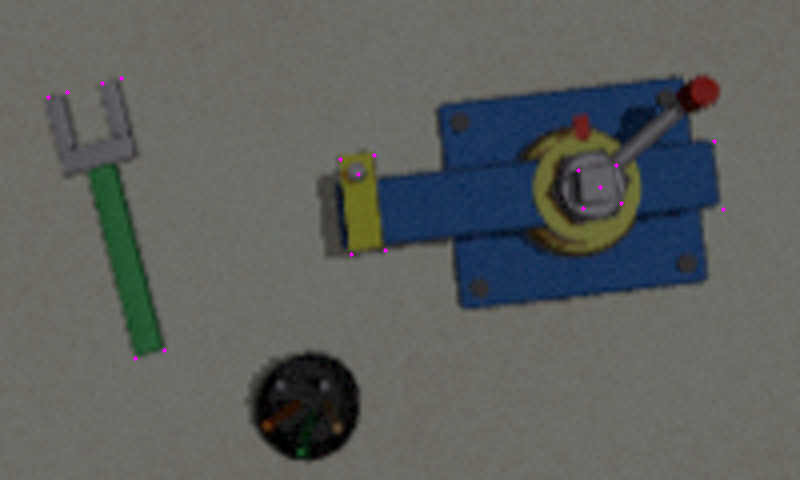

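View pics/s2.png

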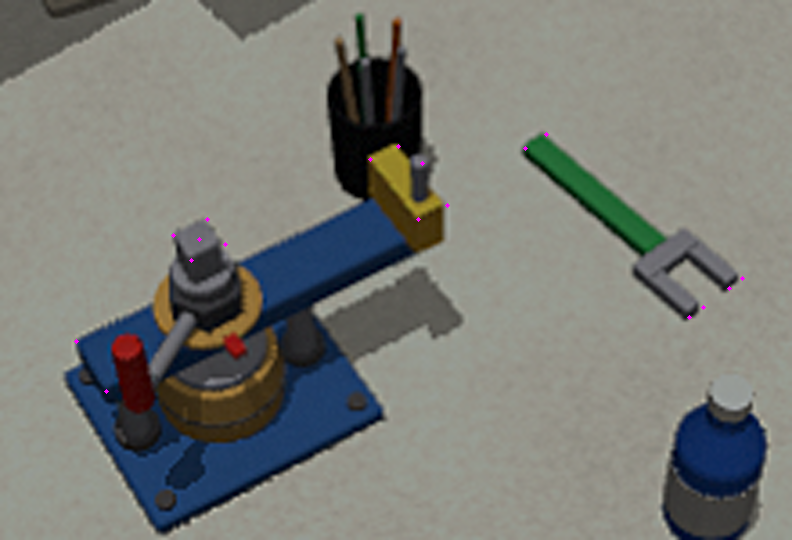

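View pics/t3.png

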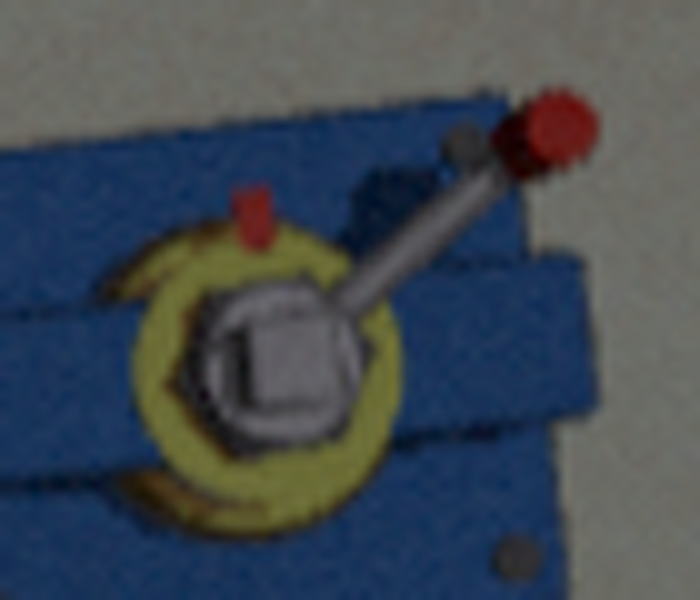

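View pics/s3.png

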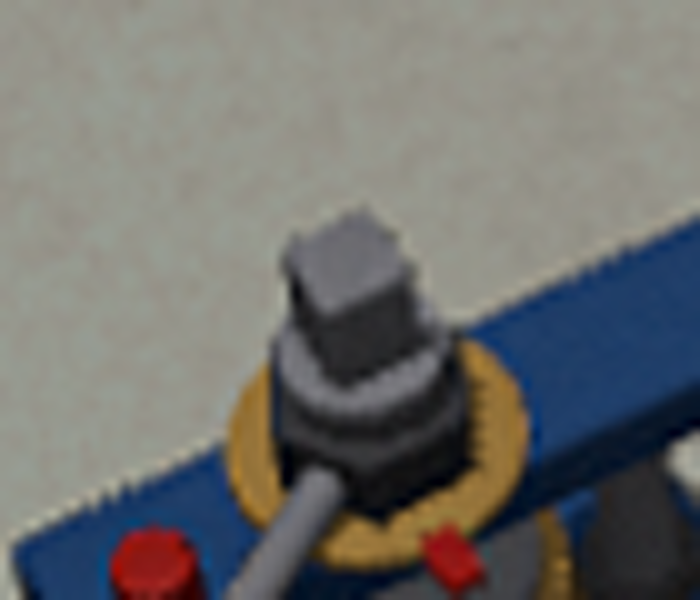

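```bash
cat > plan.py <<'E'
from h import *
def yaw_of(v): return np.arctan2(v[1],v[0])
def plan(target, zyaw, n, cmd=None):
    """rows from current pose to target TCP, pointing down, tool z at heading zyaw (mod pi), n rows"""
    s=monitor.read_state(); Rm=R.from_rotvec(s["orientation"]).as_matrix(); p=s["tool_pos"]
    best=None
    for zy in (zyaw,zyaw+np.pi):
        z=np.array([np.cos(zy),np.sin(zy),0]); y=np.array([0,0,-1.]); x=np.cross(y,z)
        Rt=np.c_[x,y,z]; rv=R.from_matrix(Rm.T@Rt).as_rotvec()
        print("alt turn",rv.round(3),"tool shift mm",(Rm.T@(np.asarray(target)-p)*1e3).round(1))
        rv_=rv
        if best is None or np.linalg.norm(rv)<np.linalg.norm(best): best=rv
    step=best/n; Rc=R.from_matrix(Rm); rows=[]
    for i in range(n):
        d=Rc.inv().apply((np.asarray(target)-p)/n)*1e3
        rows.append(d.round(1).tolist()+step.round(4).tolist()); Rc=Rc*R.from_rotvec(step)
    print("q",s["q"].round(3),"t",round(s["t"],2)); 
    for r in rows: print(r)
def show():
    s=monitor.read_state(); Rm=R.from_rotvec(s["orientation"]).as_matrix()
    print("t",round(s["t"],2),"pos",s["tool_pos"].round(4),"F",s["force"].round(2),"op",round(s["opening"]*1e3,1),"q",s["q"].round(2)); print(Rm.round(3).tolist(),"zyaw",round(yaw_of(Rm[:,2]),3))
E
python3 - <<'E'
from plan import *
show()
sp=np.load("sp.npy"); g=sp[:2]+.07*np.array([np.cos(sp[2]),np.sin(sp[2])]); print(g)
plan([*g,.226],sp[2]+np.pi/2,16)
E
```

```text
t 0.4 pos [ 0.209  -0.5623  0.2265] F [ 0.15 -0.25  0.32] op 92.7 q [-1.3   0.13  1.49 -0.    1.52 -0.09]
[[-0.937, -0.0, 0.348], [-0.348, 0.0, -0.937], [-0.0, -1.0, -0.0]] zyaw -1.215
[0.5092105  0.21974151]
alt turn [0.    0.092 0.   ] tool shift mm [-553.8    0.7 -628.5]
alt turn [ 0.    -3.049 -0.   ] tool shift mm [-553.8    0.7 -628.5]
q [-1.3    0.131  1.488 -0.     1.523 -0.085] t 0.4
[-34.6, 0.0, -39.3, 0.0, 0.0058, 0.0]
[-34.4, 0.0, -39.5, 0.0, 0.0058, 0.0]
[-34.2, 0.0, -39.7, 0.0, 0.0058, 0.0]
[-33.9, 0.0, -39.9, 0.0, 0.0058, 0.0]
[-33.7, 0.0, -40.1, 0.0, 0.0058, 0.0]
[-33.5, 0.0, -40.3, 0.0, 0.0058, 0.0]
[-33.2, 0.0, -40.5, 0.0, 0.0058, 0.0]
[-33.0, 0.0, -40.6, 0.0, 0.0058, 0.0]
[-32.8, 0.0, -40.8, 0.0, 0.0058, 0.0]
[-32.5, 0.0, -41.0, 0.0, 0.0058, 0.0]
[-32.3, 0.0, -41.2, 0.0, 0.0058, 0.0]
[-32.1, 0.0, -41.4, 0.0, 0.0058, 0.0]
[-31.8, 0.0, -41.6, 0.0, 0.0058, 0.0]
[-31.6, 0.0, -41.8, 0.0, 0.0058, 0.0]
[-31.3, 0.0, -41.9, 0.0, 0.0058, 0.0]
[-31.1, 0.0, -42.1, 0.0, 0.0058, 0.0]
```

```bash
sed -i 's/def plan(target, zyaw, n, cmd=None):/def plan(target, zyaw, n, exact=True):/; s/for zy in (zyaw,zyaw+np.pi):/for zy in (zyaw,):/' plan.py
python3 - <<'E'
from plan import *
sp=np.load("sp.npy"); g=sp[:2]+.07*np.array([np.cos(sp[2]),np.sin(sp[2])])
plan([*g,.226],sp[2]-np.pi/2,18)
E
```

```text
alt turn [ 0.    -3.049 -0.   ] tool shift mm [-553.8    0.7 -628.5]
q [-1.3    0.131  1.488 -0.     1.523 -0.085] t 0.4
[-30.8, 0.0, -34.9, 0.0, -0.1694, -0.0]
[-36.2, 0.0, -29.2, 0.0, -0.1694, -0.0]
[-40.6, 0.0, -22.7, 0.0, -0.1694, -0.0]
[-43.9, 0.0, -15.5, 0.0, -0.1694, -0.0]
[-45.9, 0.0, -7.9, 0.0, -0.1694, -0.0]
[-46.5, 0.0, -0.1, 0.0, -0.1694, -0.0]
[-45.9, 0.0, 7.8, 0.0, -0.1694, -0.0]
[-43.9, 0.0, 15.4, 0.0, -0.1694, -0.0]
[-40.7, 0.0, 22.6, 0.0, -0.1694, -0.0]
[-36.3, 0.0, 29.1, 0.0, -0.1694, -0.0]
[-30.9, 0.0, 34.8, 0.0, -0.1694, -0.0]
[-24.6, 0.0, 39.5, 0.0, -0.1694, -0.0]
[-17.5, 0.0, 43.1, 0.0, -0.1694, -0.0]
[-10.0, 0.0, 45.4, 0.0, -0.1694, -0.0]
[-2.2, 0.0, 46.5, 0.0, -0.1694, -0.0]
[5.7, 0.0, 46.2, 0.0, -0.1694, -0.0]
[13.4, 0.0, 44.6, 0.0, -0.1694, -0.0]
[20.7, 0.0, 41.7, 0.0, -0.1694, -0.0]
```

```bash
python3 -m inch '[[[-31,0,-35,0,-0.17,0],[-36,0,-29,0,-0.17,0],[-41,0,-23,0,-0.17,0],[-44,0,-15,0,-0.17,0],[-46,0,-8,0,-0.17,0],[-46,0,0,0,-0.17,0],[-46,0,8,0,-0.17,0],[-44,0,15,0,-0.17,0]]]' 50 20
python3 -c "
from plan import *
sp=np.load('sp.npy'); g=sp[:2]+.07*np.array([np.cos(sp[2]),np.sin(sp[2])])
plan([*g,.226],sp[2]-np.pi/2,10)"
```

```text
t: 1.4
tool_pos: [0.3425, -0.2134, 0.2269]
orientation: [-1.276, 1.097, -1.099]
force: [-0.8, 0.5, 0.4]
opening: 0.0504
alt turn [ 0.000e+00 -1.684e+00  1.000e-03] tool shift mm [-403.3    0.8  229.7]
q [-0.684 -0.43   1.993  0.     1.578 -0.835] t 1.4
[-40.3, 0.1, 23.0, 0.0, -0.1684, 0.0001]
[-35.9, 0.1, 29.4, 0.0, -0.1684, 0.0001]
[-30.5, 0.1, 35.0, 0.0, -0.1684, 0.0001]
[-24.2, 0.1, 39.6, 0.0, -0.1684, 0.0001]
[-17.2, 0.1, 43.1, 0.0, -0.1684, 0.0001]
[-9.7, 0.1, 45.4, 0.0, -0.1684, 0.0001]
[-2.0, 0.1, 46.4, 0.0, -0.1684, 0.0001]
[5.8, 0.1, 46.0, 0.0, -0.1684, 0.0001]
[13.5, 0.1, 44.4, 0.0, -0.1684, 0.0001]
[20.7, 0.1, 41.5, 0.0, -0.1684, 0.0001]
```

```bash
python3 -m inch '[[[-40,0,23,0,-0.169,0],[-36,0,29,0,-0.169,0],[-31,0,35,0,-0.169,0],[-24,0,40,0,-0.169,0],[-17,0,43,0,-0.169,0],[-10,0,45,0,-0.169,0],[-2,0,46,0,-0.169,0],[6,0,46,0,-0.169,0]]]' 
python3 -m inch '[[[13.5,0,44.5,0,-0.168,0],[20.5,0,41.5,0,-0.168,0],[0,0,0,0,0,0],[0,0,0,0,0,0]]]' 
python3 -c "
from plan import *
sp=np.load('sp.npy'); g=sp[:2]+.07*np.array([np.cos(sp[2]),np.sin(sp[2])])
show();plan([*g,.1],sp[2]-np.pi/2,3)"
```

```text
t: 2.4
tool_pos: [0.4765, 0.1324, 0.2269]
orientation: [-1.57, 0.053, -0.054]
force: [-0.1, -0.8, 0.3]
opening: 0.0501
t: 2.9
tool_pos: [0.5091, 0.2172, 0.2264]
orientation: [-1.562, -0.205, 0.206]
force: [-0.7, -0.2, -0.3]
opening: 0.0502
t 2.9 pos [0.5091 0.2172 0.2264] F [-0.66 -0.16 -0.28] op 50.2 q [ 0.31  0.01  1.62 -0.    1.52 -1.52]
[[0.966, -0.001, -0.258], [0.258, -0.001, 0.966], [-0.001, -1.0, -0.0]] zyaw 1.832
alt turn [ 0.    -0.002 -0.001] tool shift mm [  0.9 126.4   2.5]
q [ 0.311  0.006  1.619 -0.     1.518 -1.521] t 2.9
[0.3, 42.1, 0.8, 0.0001, -0.0007, -0.0002]
[0.3, 42.1, 0.8, 0.0001, -0.0007, -0.0002]
[0.3, 42.1, 0.8, 0.0001, -0.0007, -0.0002]
```

```bash
python3 -m inch '[[[1,45,2.5,0,0,0],[0,45,0,0,0,0],[0,45,0,0,0,0],[0,45,0,0,0,0],[0,0,0,0,0,0]]]' 
python3 -c "
from plan import *
show()
T=optics.read_camera('top');S=optics.read_camera('scene')
p=monitor.read_state()['tool_pos'];z=np.array([-.258,.966,0])
P=[p+z*.025,p-z*.025,p]; print(proj(T,P),proj(S,P))
crop(T,'t4',170,170,100,120,6);crop(S,'s4',280,150,120,100,6)"
```

```text
t: 3.52
tool_pos: [0.5061, 0.2178, 0.0431]
orientation: [-1.563, -0.198, 0.21]
force: [0.2, -0.3, -0.0]
opening: 0.0499
t 3.52 pos [0.5061 0.2178 0.0431] F [ 0.18 -0.33 -0.04] op 49.9 q [ 0.31  0.17  1.79 -0.    1.19 -1.52]
[[0.966, -0.007, -0.257], [0.257, -0.003, 0.966], [-0.008, -1.0, -0.001]] zyaw 1.831
[[207.83692476 233.75869431]
 [224.97040668 229.46550909]
 [216.39500955 231.61445019]] [[342.1491056  188.87831035]
 [328.47680973 198.13947951]
 [335.36681309 193.47356868]]
```

View pics/t4.png

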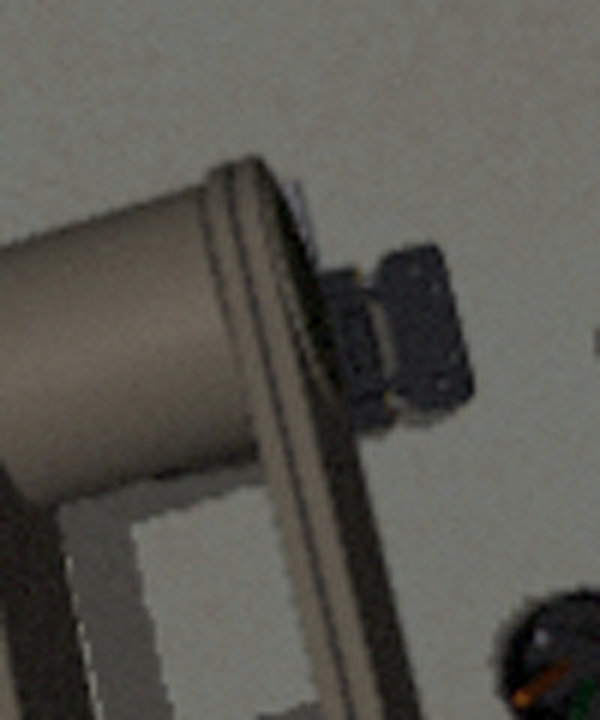

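View pics/s4.png

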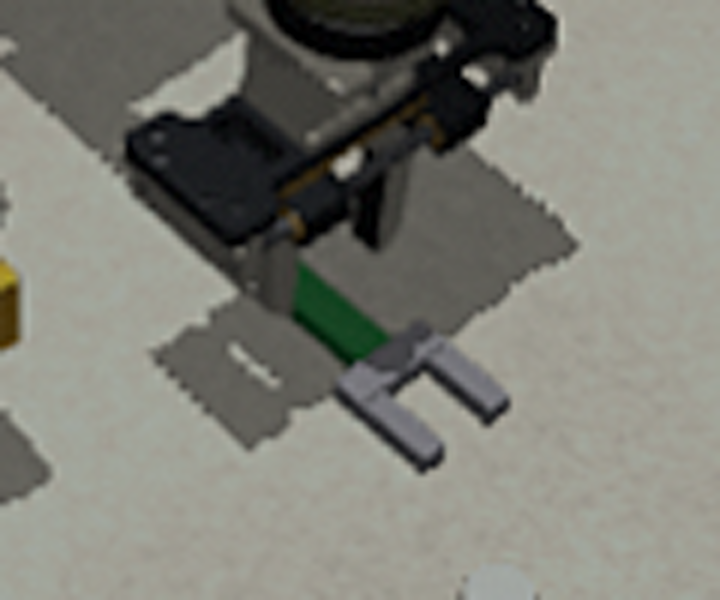

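```bash
python3 -m inch '[[[3,16,1,0,0,0],[0,12,0,0,0,0],[0,4,0,0,0,0],[0,0,0,0,0,0]]]' 
python3 -m inch '[[[0,0,0,0,0,0],[0,0,0,0,0,0],[0,0,0,0,0,0],[0,0,0,0,0,0],[0,0,0,0,0,0]]]' 10 40
python3 -c "
from plan import *
show()
S=optics.read_camera('scene')
crop(S,'s5',280,150,120,100,6)"
```

```text
t: 4.12
tool_pos: [0.5119, 0.2218, 0.0142]
orientation: [-1.561, -0.205, 0.207]
force: [-0.4, 1.2, 0.4]
opening: 0.0496
t: 4.75
tool_pos: [0.5124, 0.2221, 0.0149]
orientation: [-1.561, -0.206, 0.206]
force: [-1.0, 1.5, 2.5]
opening: 0.0215
t 4.75 pos [0.5124 0.2221 0.0149] F [-1.05  1.49  2.46] op 21.5 q [ 0.32  0.23  1.79  0.    1.13 -1.52]
[[0.966, 0.0, -0.259], [0.259, 0.0, 0.966], [0.0, -1.0, 0.0]] zyaw 1.833
```

View pics/s5.png

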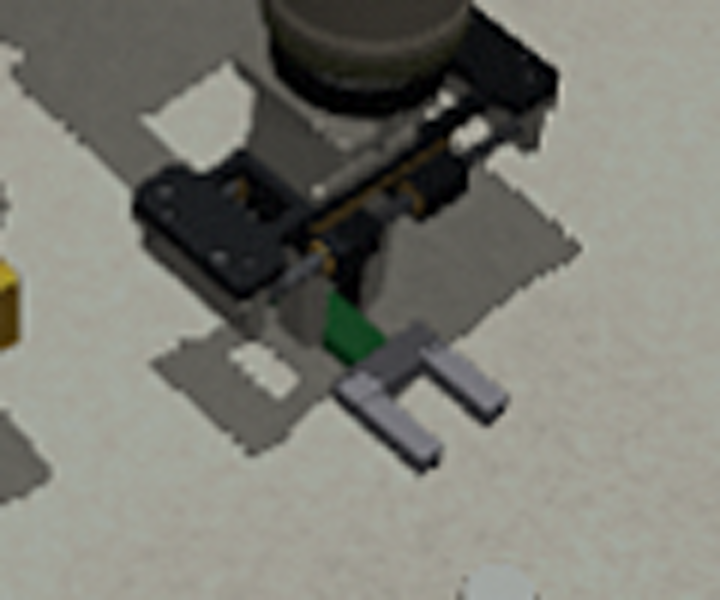

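```bash
python3 -m inch '[[[0,0,0,0,0,0],[-2,4,0,0,0,0],[0,0,0,0,0,0],[0,0,0,0,0,0]]]' 30 
python3 -m inch '[[[0,0,0,0,0,0],[0,0,0,0,0,0],[0,0,0,0,0,0],[0,0,0,0,0,0]]]' 10 45
python3 -m inch '[[[0,-4,0,0,0,0],[0,-12,0,0,0,0],[0,-12,0,0,0,0],[0,0,0,0,0,0],[0,0,0,0,0,0]]]'
python3 -c "
from plan import *
show()
S=optics.read_camera('scene')
crop(S,'s6',280,130,120,100,6)"
```

```text
t: 5.3
tool_pos: [0.5101, 0.2212, 0.0104]
orientation: [-1.561, -0.205, 0.206]
force: [0.0, 0.7, 0.0]
opening: 0.03
t: 5.8
tool_pos: [0.5104, 0.2214, 0.0107]
orientation: [-1.561, -0.206, 0.206]
force: [-0.3, -0.3, -0.4]
opening: 0.0213
t: 6.42
tool_pos: [0.5104, 0.2214, 0.0388]
orientation: [-1.561, -0.206, 0.206]
force: [0.5, 0.4, -3.3]
opening: 0.0216
t 6.42 pos [0.5104 0.2214 0.0388] F [ 0.46  0.4  -3.32] op 21.6 q [ 0.32  0.19  1.79  0.    1.17 -1.52]
[[0.966, 0.0, -0.259], [0.259, 0.0, 0.966], [0.0, -1.0, 0.0]] zyaw 1.833
```

View pics/s6.png

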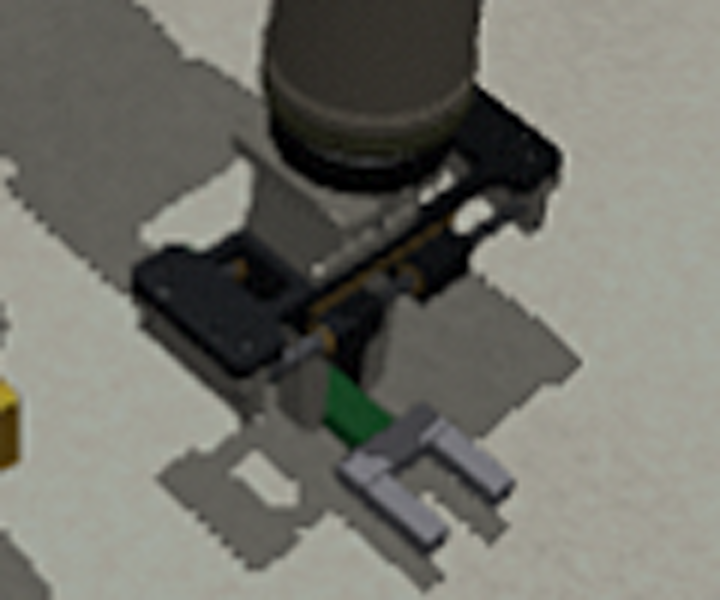

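```bash
python3 -m inch '[[[0,-50,0,0,0,0],[0,-55,0,0,0,0],[0,-55,0,0,0,0],[0,-50,0,0,0,0],[0,0,0,0,0,0]]]'
python3 -c "
from plan import *
a=.128
plan([.525-.0684*np.sin(a),-.1115+.0684*np.cos(a),.248],a,12)"
```

```text
t: 7.1
tool_pos: [0.5128, 0.2221, 0.2539]
orientation: [-1.559, -0.213, 0.199]
force: [0.3, 0.8, -2.8]
opening: 0.0217
alt turn [-0.008  1.705  0.006] tool shift mm [ -65.6    5.2 -257.6]
q [ 0.317  0.     1.575 -0.     1.558 -1.516] t 7.1
[-5.5, 0.4, -21.5, -0.0007, 0.1421, 0.0005]
[-2.4, 0.5, -22.0, -0.0007, 0.1421, 0.0005]
[0.8, 0.5, -22.1, -0.0007, 0.1421, 0.0005]
[3.9, 0.5, -21.8, -0.0007, 0.1421, 0.0005]
[6.9, 0.5, -21.0, -0.0007, 0.1421, 0.0005]
[9.9, 0.5, -19.8, -0.0007, 0.1421, 0.0005]
[12.6, 0.5, -18.2, -0.0007, 0.1421, 0.0005]
[15.0, 0.5, -16.3, -0.0007, 0.1421, 0.0005]
[17.2, 0.5, -14.0, -0.0007, 0.1421, 0.0005]
[19.0, 0.5, -11.4, -0.0007, 0.1421, 0.0005]
[20.4, 0.5, -8.6, -0.0007, 0.1421, 0.0005]
[21.4, 0.5, -5.6, -0.0007, 0.1421, 0.0005]
```

```bash
python3 -m inch '[[[-5.5,0,-21.5,0,0.142,0],[-2.5,0,-22,0,0.142,0],[1,0,-22,0,0.142,0],[4,0,-22,0,0.142,0],[7,0,-21,0,0.142,0],[10,0,-20,0,0.142,0],[12.5,0,-18,0,0.142,0],[15,0,-16.5,0,0.142,0]]]'
python3 -m inch '[[[17,0,-14,0,0.142,0],[19,0,-11.5,0,0.142,0],[20.5,0,-8.5,0,0.142,0],[21.5,0,-5.5,0,0.143,0],[0,0,0,0,0,0],[0,0,0,0,0,0],[0,0,0,0,0,0]]]'
python3 -c "
from plan import *
show()
T=optics.read_camera('top');S=optics.read_camera('scene')
crop(T,'t7',250,170,130,100,6);crop(S,'s7',160,110,130,100,6)"
```

```text
t: 8.1
tool_pos: [0.5118, 0.0432, 0.246]
orientation: [-1.461, 0.689, -0.683]
force: [-0.2, -0.0, -3.3]
opening: 0.0214
t: 8.98
tool_pos: [0.5139, -0.0439, 0.248]
orientation: [-1.268, 1.114, -1.112]
force: [-0.1, -0.8, -3.2]
opening: 0.0217
t 8.97 pos [ 0.5139 -0.0439  0.248 ] F [-0.11 -0.85 -3.16] op 21.7 q [-0.18 -0.11  1.69  0.    1.56 -0.31]
[[0.13, -0.001, 0.992], [-0.992, 0.0, 0.13], [-0.001, -1.0, -0.001]] zyaw 0.13
```

View pics/t7.png

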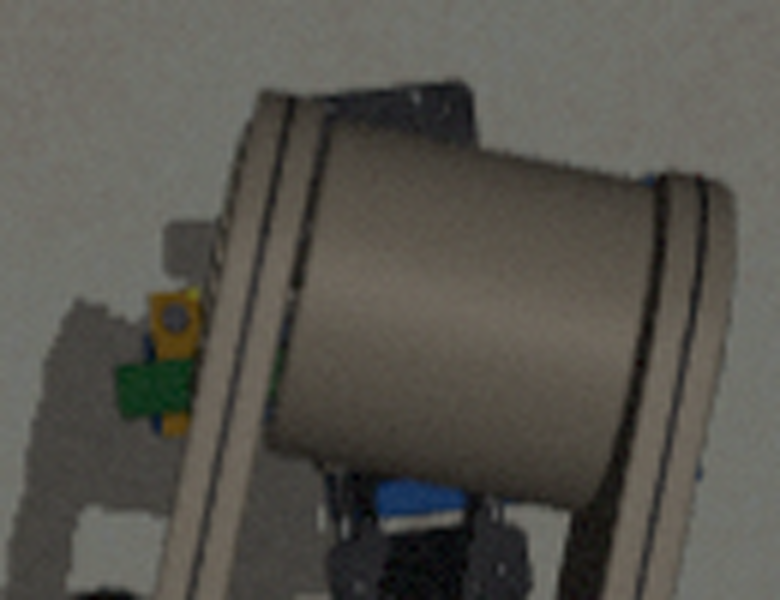

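View pics/s7.png

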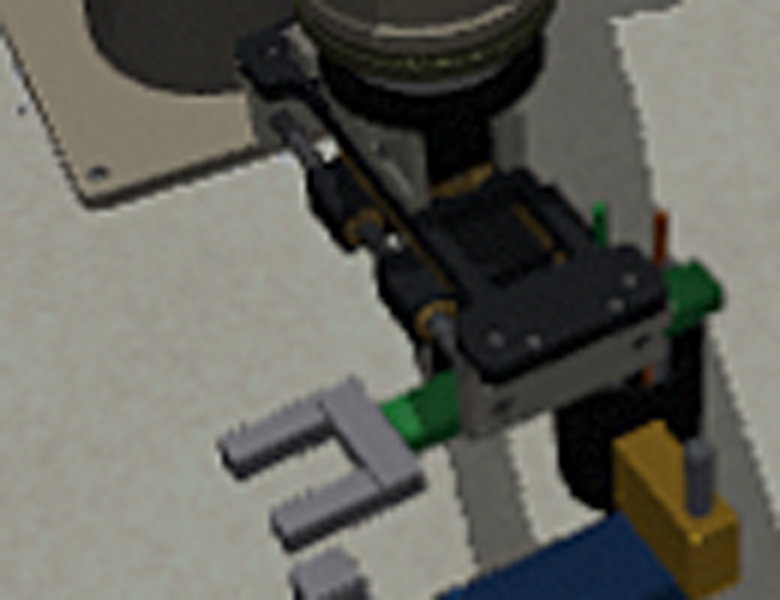

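```bash
python3 -c "
from plan import *
S=optics.read_camera('scene')
crop(S,'s8',190,165,50,50,12)"
```

```text
(no output)
```

View pics/s8.png

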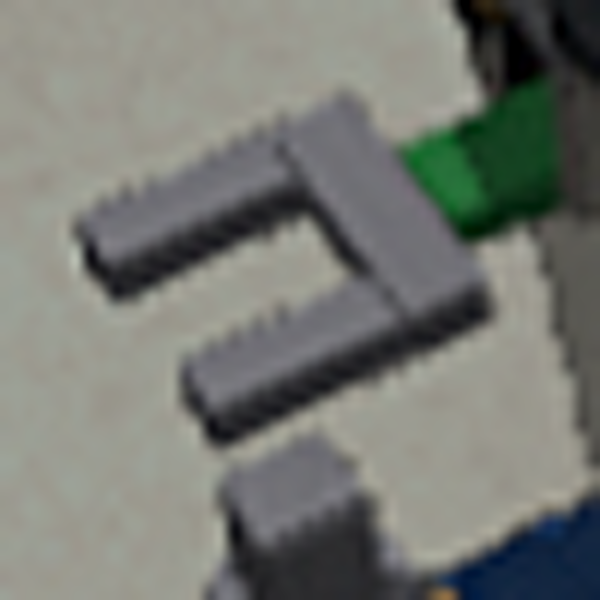

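```bash
cat > sv.py <<'E'
from h import *
from scipy.optimize import least_squares
def tr(p,P,z0=0):
    x,y,a=p; P=np.asarray(P,float); c,s=np.cos(a),np.sin(a)
    return np.c_[x+c*P[:,0]-s*P[:,1], y+s*P[:,0]+c*P[:,1], P[:,2]+z0]
def fit(c,M,uv,p0,z0=0):
    r=least_squares(lambda p:(proj(c,tr(p,M,z0))-uv).ravel(),p0,x_scale=[.01,.01,.05]); return r.x,r.fun.reshape(-1,2).round(2)
SPM=np.array([[-22,27.5,14],[-22,13.5,14],[-22,-13.5,14],[-22,-27.5,14],[18,13.5,14],[18,-13.5,14]])/1e3
HD=np.array([[-12,-12,188],[-12,12,188],[12,12,188],[12,-12,188]])/1e3
E
python3 - <<'E'
from sv import *
S=optics.read_camera("scene"); s=monitor.read_state(); p=s["tool_pos"]
cv=lambda L:np.array(L)/12+[190-.46,165-.46]
uv=cv([(78,222),(105,270),(183,368),(215,418),(308,188),(373,280)])
zu=p[2]-.0107
x,e=fit(S,SPM,uv,[.52,-.11,1.7],zu); print("spanner scene",x,e.tolist())
a=.13; print("kinematic",p[:2]+.0684*np.array([np.sin(a),-np.cos(a)]),1.701)
E
```

```text
spanner scene [ 0.52258198 -0.11324358  1.69837712] [[-0.0, 0.07], [0.56, 0.18], [-0.4, 0.08], [-0.14, 0.19], [-0.15, -0.38], [0.14, -0.15]]
kinematic [ 0.52304906 -0.11207194] 1.701
```

Run:
```python
from sv import *
S=optics.read_camera("scene"); T=optics.read_camera("top")
uv=np.array([(287,252),(358,210),(413,268),(330,315)])/10+[180-.45,180-.45]
print("head scene",fit(S,HD,uv,[.52,-.11,.13]))
uv=np.array([(257,408),(246,322),(335,318),(345,400)])/10+[310-.45,190-.45]
print("head top",fit(T,HD,uv,[.52,-.11,.13]))
Rt=np.array([[38,161,156],[38,139,156],[-24,139,156],[-24,161,156]])/1e3
us=np.array([(443,205),(412,214),(367,155),(395,146)])/3.6+[160-.36,140-.36]
print("rest scene",fit(S,Rt,us,[.52,-.11,.13]))
```

```text
head scene (array([ 0.52403929, -0.11231792,  0.20915876]), array([[-1.24,  0.06],
       [ 0.54, -0.65],
       [ 0.67,  0.12],
       [ 0.03,  0.43]]))
head top (array([ 0.52642768, -0.11086503, -1.46419201]), array([[-0.4 ,  0.59],
       [-0.23, -0.31],
       [ 0.35, -0.79],
       [ 0.29,  0.51]]))
rest scene (array([ 0.51873145, -0.11338671,  0.10086246]), array([[-0.34, -0.3 ],
       [ 0.26,  0.87],
       [-0.01,  0.19],
       [ 0.09, -0.79]]))
```

```bash
python3 -m inch '[[[-1,15,1.5,0,0,0],[0,15,0,0,0,0],[0,14,0,0,0,0],[0,0,0,0,0,0],[0,0,0,0,0,0],[0,0,0,0,0,0]]]'
python3 -c "
from plan import *
show()
S=optics.read_camera('scene')
crop(S,'s9',190,175,60,50,12);crop(S,'s9b',180,150,120,80,6.5)"
```

```text
t: 10.02
tool_pos: [0.516, -0.0436, 0.2054]
orientation: [-1.266, 1.113, -1.115]
force: [-0.0, 0.7, -4.0]
opening: 0.0216
t 10.03 pos [ 0.516  -0.0436  0.2054] F [-0.01  0.71 -4.04] op 21.6 q [-0.18 -0.08  1.74  0.    1.48 -0.31]
[[0.128, 0.001, 0.992], [-0.992, -0.0, 0.128], [0.0, -1.0, 0.001]] zyaw 0.128
```

View pics/s9.png

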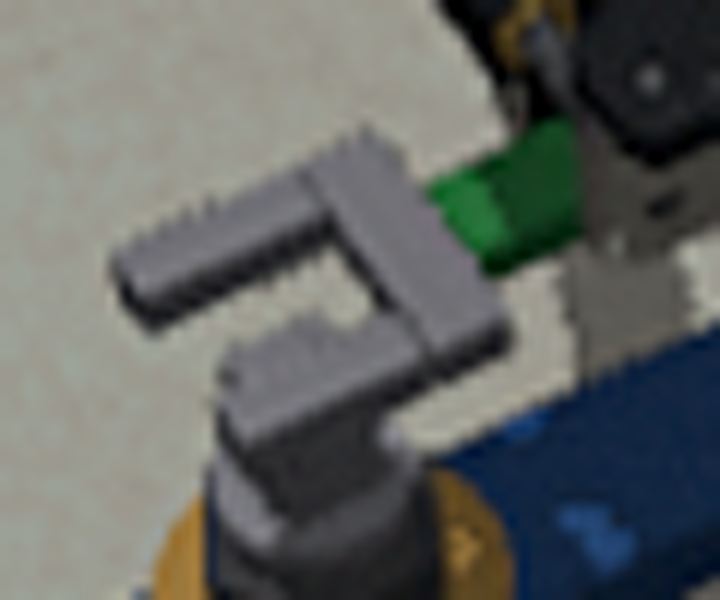

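View pics/s9b.png

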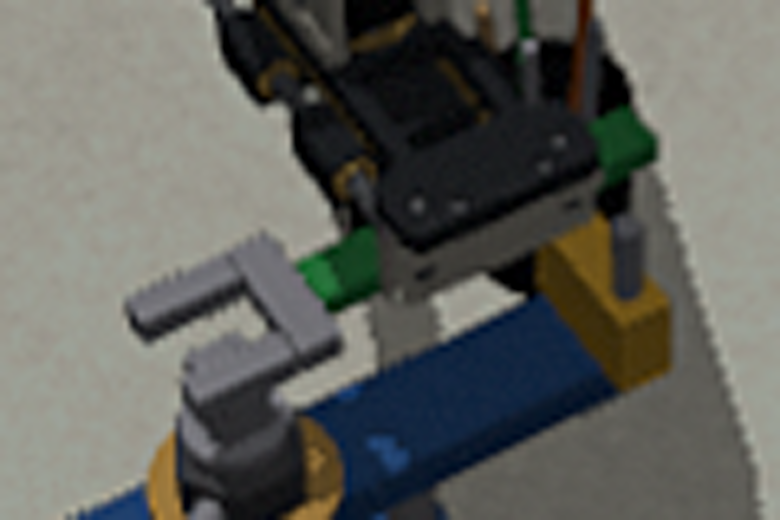

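```bash
cat > track.py <<'E'
from sv import *
from scipy.ndimage import map_coordinates, gaussian_filter
def track(c,im,edges,p0,z0=0,search=2.5,it=12,verbose=True):
    """edges: list of (A,B) 3D model points; align to strongest gradient near. returns pose,rms,n"""
    g=gaussian_filter(cv2.cvtColor(im,cv2.COLOR_BGR2GRAY).astype(float),0.6)
    p=np.array(p0,float)
    P=np.concatenate([np.linspace(A,B,14)[1:-1] for A,B in edges]); Q=np.concatenate([np.tile(np.array(B)-A,(12,1))*.02 for A,B in edges])
    for k in range(it):
        u=proj(c,tr(p,P,z0)); v=proj(c,tr(p,P+Q,z0)); t=(v-u)/np.linalg.norm(v-u,axis=1)[:,None]; n=np.c_[-t[:,1],t[:,0]]
        ss=np.arange(-search,search+.01,.1)
        X=u[:,None,:]+ss[None,:,None]*n[:,None,:]
        pr=map_coordinates(g,[X[...,1],X[...,0]],order=3)
        gr=np.abs(np.gradient(pr,.1,axis=1))*np.exp(-.5*(ss/search*1.2)**2)
        b=gr.argmax(1); off=ss[b]; w=np.minimum(gr.max(1),15)/15
        def f(q): return w*(((proj(c,tr(q,P,z0))-u)*n).sum(1)-off)
        r=least_squares(f,p,x_scale=[.01,.01,.05],loss="soft_l1",f_scale=.3); p=r.x
        search=max(1.0,search*.85)
    rs=((proj(c,tr(p,P,z0))-u)*n).sum(1)-off
    if verbose: print(p.round(5),"med resid per edge",[round(float(np.median(x)),2) for x in rs.reshape(-1,12)])
    return p
def E(poly,idx): return [(np.array(poly[a])/1e3,np.array(poly[b])/1e3) for a,b in idx]
hd=[(-12,-12,188),(-12,12,188),(12,12,188),(12,-12,188)]
HEAD=E(hd,[(0,1),(1,2),(2,3),(3,0)])
spn=[(-22,27.5,14),(-22,13.5,14),(18,13.5,14),(18,-13.5,14),(-22,-13.5,14),(-22,-27.5,14),(18,-27.5,14),(18,27.5,14)]
SPAN=E(spn,[(0,1),(1,2),(2,3),(3,4),(4,5),(5,6),(7,0)])
E
python3 - <<'E'
from track import *
S=optics.read_camera("scene"); T=optics.read_camera("top"); s=monitor.read_state(); p=s["tool_pos"]
S0=cv2.imread("pics/scene0.png"); T0=cv2.imread("pics/top0.png")
for a in (.10,.13):
  for dx in (-.001,.001):
    print("head S"); track(S,S0,HEAD,[.524+dx,-.1123,a])
    print("head T"); track(T,T0,HEAD,[.526+dx,-.111,a])
k=p[:2]+.0684*np.array([np.sin(.128),-np.cos(.128)]); print("kin",k)
for dx in (-.001,.001): track(S,S["image"],SPAN,[k[0]-.0005+dx,k[1]-.001,1.70],p[2]-.0107)
xs=np.load("sp.npy"); track(T,T0,SPAN,xs); track(S,S0,SPAN,xs)
E
```

```text
head S
[ 0.5238  -0.11263  0.19054] med resid per edge [-0.1, -0.0, -0.1, 0.01]
head T
[ 0.52488 -0.11276  0.06744] med resid per edge [-0.05, 0.19, 0.0, 0.31]
head S
[ 0.52378 -0.11264  0.18846] med resid per edge [-0.1, -0.0, -0.1, 0.01]
head T
[ 0.52489 -0.11278  0.06532] med resid per edge [-0.09, 0.21, -0.0, 0.29]
head S
[ 0.5238  -0.11264  0.19055] med resid per edge [-0.1, 0.01, -0.1, -0.0]
head T
[ 0.52488 -0.11279  0.06461] med resid per edge [-0.09, 0.21, -0.0, 0.29]
head S
[ 0.52378 -0.11264  0.18808] med resid per edge [-0.1, -0.0, -0.1, 0.01]
head T
[ 0.5249  -0.11277  0.06611] med resid per edge [-0.09, 0.22, -0.0, 0.28]
kin [ 0.52456683 -0.11141754]
[ 0.52198 -0.11566  1.69715] med resid per edge [-0.0, 0.0, -0.2, -0.15, 0.25, 0.0, 0.05]
[ 0.52198 -0.11567  1.69729] med resid per edge [0.0, -0.0, -0.2, -0.15, 0.25, -0.0, 0.05]
[0.57716 0.2384  3.40329] med resid per edge [-0.01, -0.7, -0.1, -0.1, -0.04, -0.7, -0.05]
[0.57883 0.234   3.42926] med resid per edge [0.04, -0.9, -0.1, -0.1, 0.0, -0.9, -0.05]
```

```bash
python3 - <<'E'
s=open('track.py').read()
s=s.replace("verbose=True):","verbose=True,signs=None):")
s=s.replace("        gr=np.abs(np.gradient(pr,.1,axis=1))*","        gr0=np.gradient(pr,.1,axis=1)\n        gr=(np.abs(gr0) if signs is None else np.maximum(gr0*np.repeat(signs,12)[:,None],0))*")
open('track.py','w').write(s)
E
cat >> track.py <<'E'
def autosign(c,edges,p,z0,inside):
    """+1/-1 per edge along n: outward dark if side face visible, else outward bright. inside: model pt fn"""
    out=[]
    Rm=cv2.Rodrigues(c["rvec"])[0]; o=-Rm.T@c["tvec"]
    for (A,B),I in zip(edges,inside):
        m=(A+B)/2; I=np.array([*I,m[2]*1e3])/1e3
        W=tr(p,[A,B,m,I],z0); uv=proj(c,[W[0],W[1],W[2],W[3]])
        t=uv[1]-uv[0]; n=np.array([-t[1],t[0]]); outw=np.sign(n@(uv[2]-uv[3]))   # +1 if n points outward
        e=W[1]-W[0]; nw=np.array([-e[1],e[0],0]); nw*=np.sign(nw@(W[2]-W[3]))
        vis=nw@(o-W[2])>0
        out.append(outw*(-1 if vis else 1))
    return np.array(out,float)
SIN=[(-10,20.5),(-2,20.5),(25,0),(-2,-20.5),(-10,-20.5),(-2,-20.5),(-2,20.5)]
HIN=[(0,0)]*4
E
python3 - <<'E'
from track import *
S=optics.read_camera("scene"); T=optics.read_camera("top"); s=monitor.read_state(); p=s["tool_pos"]
S0=cv2.imread("pics/scene0.png"); T0=cv2.imread("pics/top0.png")
h0=[.524,-.1123,.13]
sg=autosign(S,HEAD,h0,0,HIN); print(sg); h=track(S,S0,HEAD,h0,signs=sg)
k=p[:2]+.0684*np.array([np.sin(.128),-np.cos(.128)]); print("kin",k)
k0=[k[0]-.0005,k[1]-.0012,1.70]; sg=autosign(S,SPAN,k0,p[2]-.0107,SIN); print(sg)
for se in(1.5,2.5): x=track(S,S["image"],SPAN,k0,p[2]-.0107,signs=sg,search=se)
xs=np.load("sp.npy")
for c,i in((S,S0),(T,T0)): track(c,i,SPAN,xs,signs=autosign(c,SPAN,xs,0,SIN))
im=cv2.resize(S["image"][175:225,190:250],None,fx=12,fy=12,interpolation=cv2.INTER_CUBIC)
def dr(im,E_,p,z,col):
    for A,B in E_:
        q=((proj(S,tr(p,[A,B],z))-[190,175]+.5)*12).round().astype(int); cv2.line(im,tuple(map(int,q[0])),tuple(map(int,q[1])),col,1)
dr(im,SPAN,x,p[2]-.0107,(0,0,255)); dr(im,HEAD,h,0,(0,255,255)); cv2.imwrite("pics/ov1.png",im)
E
```

```text
[-1. -1.  1.  1.]
[ 0.52367 -0.11214  0.14274] med resid per edge [-0.09, -0.04, -0.01, 0.04]
kin [ 0.52444361 -0.11138029]
[-1. -1. -1.  1. -1. -1.  1.]
[ 0.52136 -0.11223  1.7046 ] med resid per edge [0.09, 0.0, -0.11, -0.3, 0.19, 0.0, 0.05]
[ 0.52137 -0.11226  1.70458] med resid per edge [0.1, 0.0, -0.1, -0.3, 0.15, 0.0, 0.05]
[0.57175 0.2384  3.41959] med resid per edge [0.05, -0.0, -0.1, 0.0, 0.0, -0.0, 0.0]
[0.57642 0.24263 3.41546] med resid per edge [-0.0, 0.09, -0.0, 0.11, -0.0, 0.09, 0.11]
```

View pics/ov1.png

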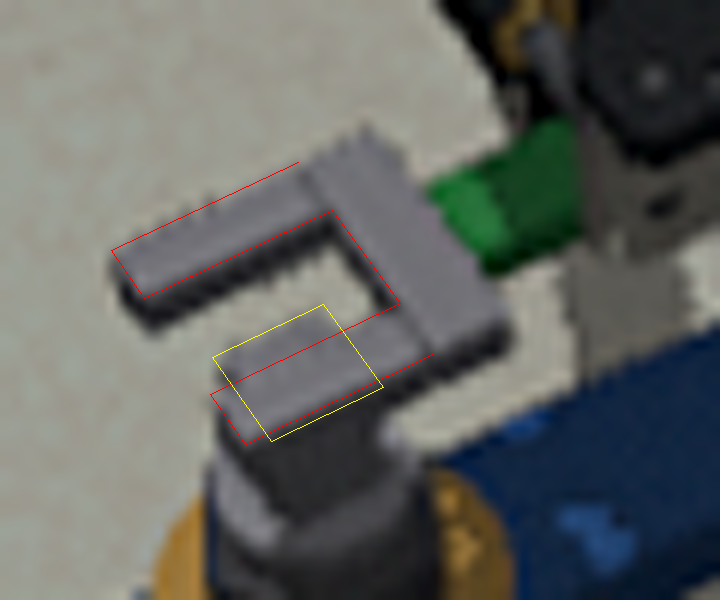

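```bash
python3 -m inch '[[[0,4,0,0,0,0],[0,3,0,0,0,0],[0,3,0,0,0,0],[0,0,0,0,0,0],[0,0,0,0,0,0]]]'
python3 -c "
from plan import *
show()
S=optics.read_camera('scene')
crop(S,'s10',190,175,60,50,12)"
```

```text
t: 10.9
tool_pos: [0.5158, -0.0433, 0.195]
orientation: [-1.266, 1.114, -1.114]
force: [-1.2, 3.3, 2.0]
opening: 0.0216
t 10.9 pos [ 0.5158 -0.0433  0.195 ] F [-1.23  3.32  2.01] op 21.6 q [-0.18 -0.08  1.76  0.    1.46 -0.31]
[[0.128, 0.001, 0.992], [-0.992, 0.0, 0.128], [-0.0, -1.0, 0.001]] zyaw 0.128
```

View pics/s10.png

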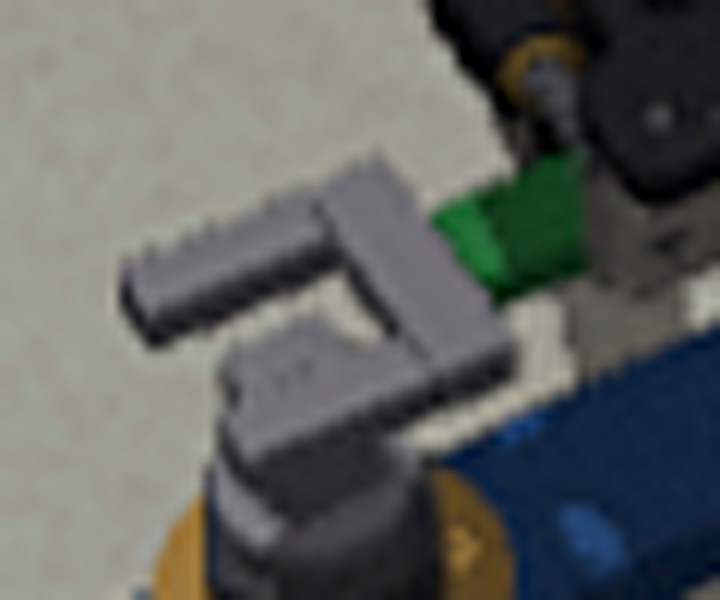

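Run:
```python
from track import *
s=monitor.read_state(); p=s["tool_pos"]; print(s["force"].round(1),s["wrist_torque"].round(2))
S0=cv2.imread("pics/scene0.png")
fr=[optics.read_camera("scene") for _ in range(4)]; S=fr[0]; im=np.mean([f["image"] for f in fr],0).astype(np.uint8); cv2.imwrite("pics/raw11.png",im)
h0=[.524,-.1123,.13]; h=track(S,S0,HEAD,h0,signs=autosign(S,HEAD,h0,0,HIN))
k=p[:2]+.0684*np.array([np.sin(.128),-np.cos(.128)]); print("kin",k)
z=p[2]-.0107; k0=[k[0]-.001,k[1]-.0012,1.70]; sg=autosign(S,SPAN,k0,z,SIN)
sel=[0,1,2,4,5,6]; x=track(S,im,[SPAN[i] for i in sel],k0,z,signs=sg[sel],search=1.5)
big=cv2.resize(im[175:225,190:250],None,fx=12,fy=12,interpolation=cv2.INTER_CUBIC)
def dr(im,E_,p,z,col):
    for A,B in E_:
        q=((proj(S,tr(p,[A,B],z))-[190,175]+.5)*12).round().astype(int); cv2.line(im,tuple(map(int,q[0])),tuple(map(int,q[1])),col,1)
dr(big,SPAN,x,z,(0,0,255)); dr(big,SPAN,x,z-.014,(0,255,0)); dr(big,HEAD,h,0,(0,255,255)); cv2.imwrite("pics/ov2.png",big)
```

```text
[0.2 3.6 1.1] [ 0.23 -0.16  0.03]
[ 0.52367 -0.11214  0.14274] med resid per edge [-0.09, -0.04, -0.01, 0.04]
kin [ 0.52452184 -0.11113447]
[ 0.51828 -0.11122  1.68559] med resid per edge [-0.01, -0.0, -0.15, 0.25, -0.0, -0.0]
```

View pics/ov2.png

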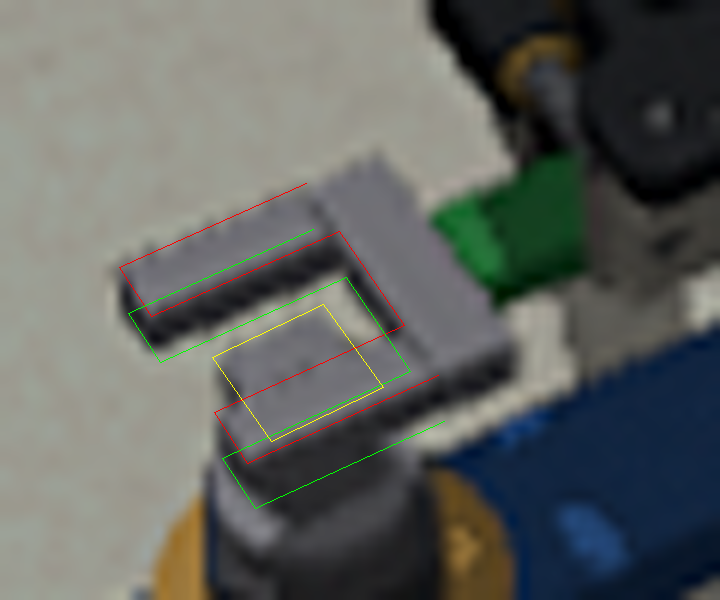

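Run:
```python
from track import *
S=optics.read_camera("scene");T=optics.read_camera("top")
for c in(S,T):
    Rm=cv2.Rodrigues(c["rvec"])[0]; o=-Rm.T@c["tvec"]; d=np.array([.524,-.112,.17])-o; print(o,np.linalg.norm(d),"elev",np.degrees(np.arcsin(-d[2]/np.linalg.norm(d))))
for q in([.524,-.112,.156],[.524,-.112,.188],[.53,-.11,.170],[.53,-.11,.184]): print(proj(S,[q]))
# pot/bulb heights: check bottle
h=[.52367,-.11214,.14]
b=np.array([[12,-12,188],[12,-12,156]])/1e3
print((proj(S,tr(h,b))-[180-.45,180-.45])*10)
```

```text
[ 1.25774457 -0.27849518  1.1169888 ] 1.209499705361995 elev 51.532312203947924
[0.47980796 0.01292228 1.39069759] 1.2278685302910362 elev 83.80471590586627
[[215.79995558 214.13720602]]
[[214.37248275 205.58051744]]
[[216.89815284 212.02251081]]
[[216.28364819 208.25965748]]
[[325.42103009 317.14384962]
 [340.3209199  402.22274691]]
```

```bash
python3 -m inch '[[[0,-8,0,0,0,0],[0,0,2.5,0,0,0],[0,0,0,0,0,0],[0,0,0,0,0,0]]]'
cat > chk.py <<'E'
from track import *
import sys
s=monitor.read_state(); p=s["tool_pos"]; Rm=R.from_rotvec(s["orientation"]).as_matrix(); print("t",round(s["t"],2),p.round(4),s["force"].round(1),s["wrist_torque"].round(2))
S0=cv2.imread("pics/scene0.png")
fr=[optics.read_camera("scene") for _ in range(3)]; S=fr[0]; im=np.mean([f["image"] for f in fr],0).astype(np.uint8)
h0=[.524,-.1123,.13]; h=track(S,S0,HEAD,h0,signs=autosign(S,HEAD,h0,0,HIN))
k=p[:2]+.0684*Rm[:2,0]; print("kin",k)
z=p[2]-.0107; yaw=np.arctan2(-Rm[1,0],-Rm[0,0]); k0=[k[0]-.001,k[1]-.0012,yaw]; sg=autosign(S,SPAN,k0,z,SIN)
sel=[0,1,2,4,5,6]; x=track(S,im,[SPAN[i] for i in sel],k0,z,signs=sg[sel],search=1.5)
big=cv2.resize(im[170:225,190:250],None,fx=10.9,fy=10.9,interpolation=cv2.INTER_CUBIC)
def dr(im,E_,p,z,col):
    for A,B in E_:
        q=((proj(S,tr(p,[A,B],z))-[190,170]+.5)*10.9).round().astype(int); cv2.line(im,tuple(map(int,q[0])),tuple(map(int,q[1])),col,1)
raw=big.copy()
dr(big,SPAN,[*(k+[-.0005,-.001]),yaw],z,(0,0,255)); dr(big,SPAN,[*(k+[-.0005,-.001]),yaw],z-.014,(0,255,0)); dr(big,HEAD,h,0,(0,255,255)); cv2.imwrite(f"pics/{sys.argv[1]}.png",big); cv2.imwrite(f"pics/{sys.argv[1]}r.png",raw)
c,s_=np.cos(h[2]*0+.128),np.sin(.128); d=h[:2]-x[:2]; print("head - spanner lateral(press x), along y mm:",(d@[c,s_]*1e3).round(2),(d@[-s_,c]*1e3).round(2))
E
python3 chk.py ov3
```

```text
t: 11.75
tool_pos: [0.5177, -0.0433, 0.2021]
orientation: [-1.268, 1.115, -1.114]
force: [0.1, -1.1, -3.6]
opening: 0.0214
t 11.75 [ 0.5177 -0.0433  0.2021] [ 0.1 -1.1 -3.6] [-0.01 -0.05  0.01]
[ 0.52367 -0.11214  0.14274] med resid per edge [-0.09, -0.04, -0.01, 0.04]
kin [ 0.52644509 -0.11112741]
[ 0.52142 -0.11146  1.68505] med resid per edge [-0.04, 0.0, -0.09, 0.16, 0.0, -0.05]
head - spanner lateral(press x), along y mm: 2.14 -0.97
```

View pics/ov3.png

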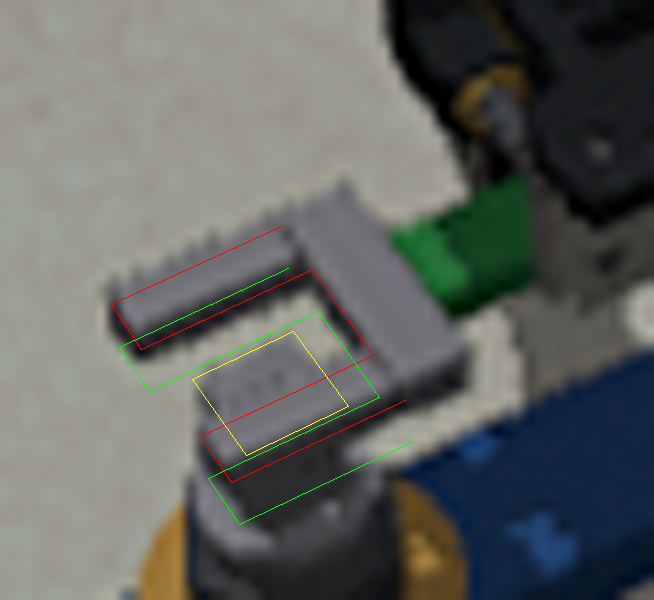

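View pics/ov3r.png

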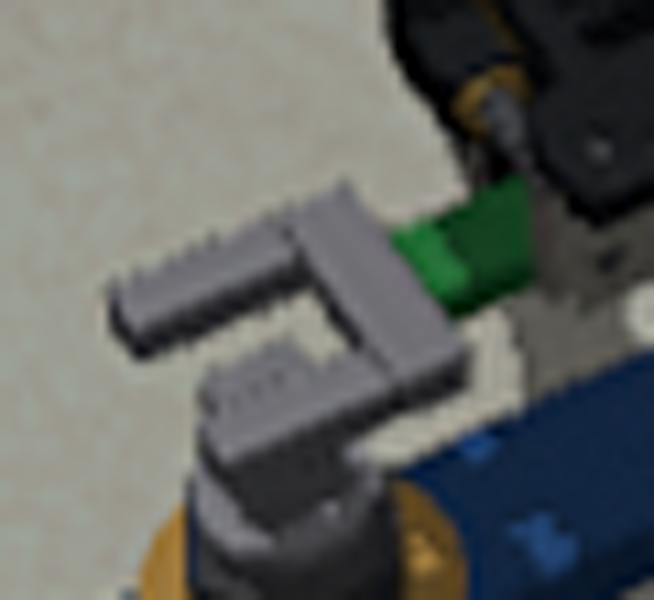

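Run:
```python
from track import *
S=optics.read_camera("scene")
def rec(f,u,v,s):
    b=cv2.imread(f); h,w=b.shape[0]//s,b.shape[1]//s
    im=cv2.imread("pics/scene0.png")*0+120; im[v:v+h,u:u+w]=cv2.resize(b,(w,h),interpolation=cv2.INTER_AREA); return im
for f,u,v,p,a in(("pics/s8.png",190,165,[.5139,-.0439,.248],.13),("pics/s9.png",190,175,[.516,-.0436,.2054],.128),("pics/s10.png",190,175,[.5158,-.0433,.195],.128)):
    im=rec(f,u,v,12); p=np.array(p); k=p[:2]+.0684*np.array([np.sin(a),-np.cos(a)]); z=p[2]-.0107
    k0=[*k,a+np.pi/2]; sg=autosign(S,SPAN,k0,z,SIN); print(f,"kin",k)
    for sel in([0,1,2,3,4,5,6],[0,1,2,4,5,6],[6,1,5]):
        e=[SPAN[i] for i in sel]
        if len(sel)==3:
            pass
        track(S,im,e,k0,z,signs=sg[sel],search=1.5)
```

```text
pics/s8.png kin [ 0.52276698 -0.11172283]
[ 0.51969 -0.11239  1.70827] med resid per edge [0.1, 0.0, -0.1, -0.05, 0.1, 0.0, -0.05]
[ 0.51972 -0.11238  1.71008] med resid per edge [0.1, -0.0, -0.1, 0.1, -0.0, -0.1]
[ 0.52063 -0.11825  1.69977] med resid per edge [-0.0, 0.0, -0.0]
pics/s9.png kin [ 0.52473131 -0.11144043]
[ 0.52169 -0.11215  1.70508] med resid per edge [0.1, -0.05, -0.1, -0.8, 0.14, -0.0, 0.05]
[ 0.52181 -0.11213  1.70452] med resid per edge [0.1, -0.0, -0.1, 0.14, -0.0, -0.05]
[-0.19931  2.61823  0.65495] med resid per edge [1.0, 1.0, 1.0]
pics/s10.png kin [ 0.52453131 -0.11114043]
[ 0.51825 -0.11106  1.68828] med resid per edge [0.01, -0.05, -0.1, -0.6, 0.2, -0.0, 0.0]
[ 0.51835 -0.11105  1.68826] med resid per edge [-0.0, -0.0, -0.1, 0.2, 0.0, -0.0]
[ 0.48476 -0.3222   1.49251] med resid per edge [0.05, -0.1, 0.0]
```

```bash
python3 -m inch '[[[0,4,0,0,0,0],[0,4,0.4,0,0,0],[0,4,0,0,0,0],[0,2,0,0,0,0],[0,0,0,0,0,0],[0,0,0,0,0,0]]]'
python3 chk.py ov4
```

```text
t: 12.7
tool_pos: [0.5185, -0.0432, 0.1888]
orientation: [-1.267, 1.114, -1.115]
force: [-0.2, -1.4, -3.8]
opening: 0.0214
t 12.7 [ 0.5185 -0.0432  0.1888] [-0.2 -1.4 -3.8] [-0.04 -0.11 -0.01]
[ 0.52367 -0.11214  0.14274] med resid per edge [-0.09, -0.04, -0.01, 0.04]
kin [ 0.5272423  -0.11102029]
[ 0.52209 -0.11151  1.69309] med resid per edge [0.1, -0.0, -0.1, 0.15, -0.0, -0.1]
head - spanner lateral(press x), along y mm: 1.49 -0.83
```

View pics/ov4r.png

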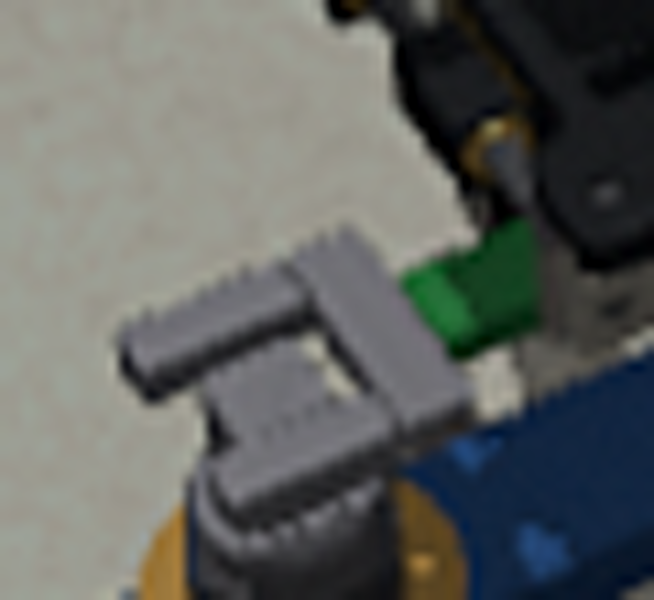

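```bash
python3 -m inch '[[[0,4,0,0,0,0],[0,4,0,0,0,0],[0,4,0,0,0,0],[0,0,0,0,0,0]]]'
python3 -c "
from plan import *
show(); print(monitor.read_state()['wrist_torque'])
S=optics.read_camera('scene')
crop(S,'s12',180,150,120,80,6.5)"
```

```text
t: 13.35
tool_pos: [0.518, -0.0431, 0.176]
orientation: [-1.268, 1.115, -1.114]
force: [0.9, -0.2, -3.4]
opening: 0.0213
t 13.35 pos [ 0.518  -0.0431  0.176 ] F [ 0.94 -0.23 -3.42] op 21.3 q [-0.18 -0.06  1.77  0.    1.43 -0.31]
[[0.128, -0.001, 0.992], [-0.992, 0.0, 0.128], [-0.0, -1.0, -0.001]] zyaw 0.128
[-0.06473164 -0.0954388  -0.0199148 ]
```

View pics/s12.png

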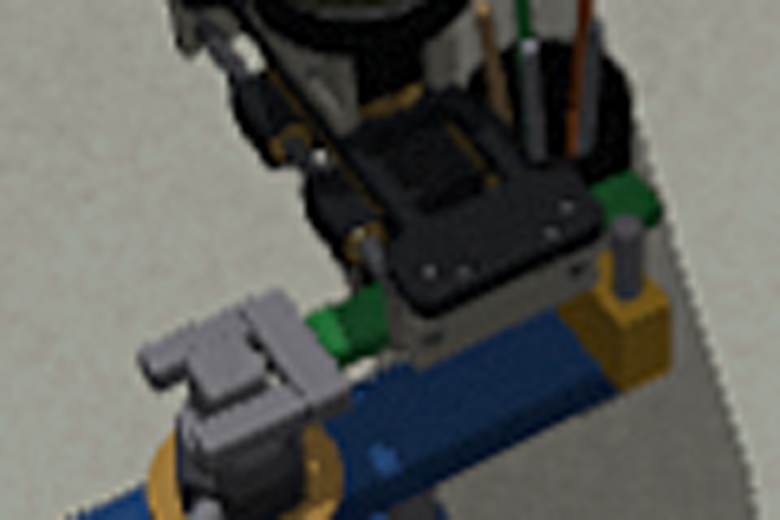

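```bash
python3 -m inch '[[[0,3,0,0,0,0],[0,2,0,0,0,0],[0,0,0,0,0,0]]]'
python3 -m inch '[[[0,2,0,0,0,0],[0,2,0,0,0,0],[0,0,0,0,0,0]]]'
```

```text
t: 13.78
tool_pos: [0.5183, -0.0431, 0.1714]
orientation: [-1.267, 1.115, -1.114]
force: [-0.3, -0.6, -3.3]
opening: 0.0213
t: 14.15
tool_pos: [0.5186, -0.0432, 0.1678]
orientation: [-1.267, 1.114, -1.115]
force: [0.2, -1.3, -0.9]
opening: 0.0218
```

```bash
python3 -m inch '[[[0,1,0,0,0,0],[0,0,0,0,0,0]]]'
python3 -m inch '[[[0,0,0,0,0,0],[0,0,0,0,0,0],[0,0,0,0,0,0]]]' 40
python3 -c "
from plan import *
show(); print(monitor.read_state()['wrist_torque'])
S=optics.read_camera('scene')
crop(S,'s13',180,150,120,80,6.5)"
```

```text
t: 14.4
tool_pos: [0.5186, -0.0433, 0.167]
orientation: [-1.267, 1.114, -1.115]
force: [-0.3, -1.3, 0.7]
opening: 0.0216
t: 14.78
tool_pos: [0.5184, -0.0431, 0.1667]
orientation: [-1.267, 1.114, -1.114]
force: [-0.3, -0.0, 0.3]
opening: 0.0396
t 14.78 pos [ 0.5184 -0.0431  0.1667] F [-0.28 -0.02  0.33] op 39.6 q [-0.18 -0.05  1.78  0.    1.41 -0.31]
[[0.128, 0.0, 0.992], [-0.992, 0.0, 0.128], [-0.0, -1.0, 0.0]] zyaw 0.128
[-0.02481004 -0.10919725 -0.00840541]
```

View pics/s13.png

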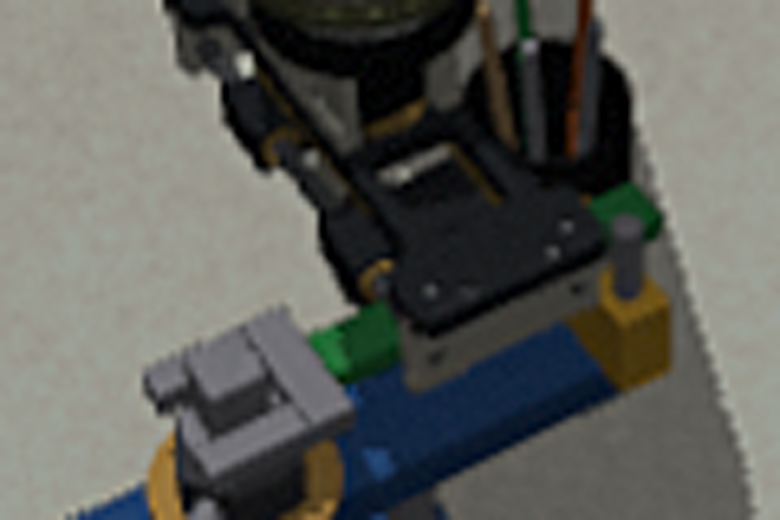

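```bash
python3 -m inch '[[[0,-20,0,0,0,0],[0,-35,0,0,0,0],[0,-35,0,0,0,0],[0,0,0,0,0,0]]]'
python3 -c "
from plan import *
show()
plan([.588,-.1773,.25],.748,5)"
```

```text
t: 15.32
tool_pos: [0.5202, -0.0434, 0.2604]
orientation: [-1.264, 1.109, -1.118]
force: [0.2, -0.0, 0.1]
opening: 0.0398
t 15.32 pos [ 0.5202 -0.0434  0.2604] F [ 0.15 -0.03  0.12] op 39.8 q [-0.18 -0.1   1.66  0.    1.58 -0.31]
[[0.128, 0.006, 0.992], [-0.992, -0.001, 0.128], [0.002, -1.0, 0.006]] zyaw 0.128
alt turn [-0.005 -0.62   0.004] tool shift mm [141.4  10.9  50.1]
q [-0.182 -0.1    1.66   0.     1.576 -0.31 ] t 15.32
[28.3, 2.2, 10.0, -0.001, -0.124, 0.0007]
[29.3, 2.2, 6.4, -0.001, -0.124, 0.0007]
[29.9, 2.1, 2.8, -0.001, -0.124, 0.0007]
[30.0, 2.1, -0.9, -0.001, -0.124, 0.0007]
[29.7, 2.1, -4.6, -0.001, -0.124, 0.0007]
```

```bash
python3 -m inch '[[[28.5,0,10,0,-0.124,0],[29.5,0,6.5,0,-0.124,0],[30,0,3,0,-0.124,0],[30,0,-1,0,-0.124,0],[29.5,0,-4.5,0,-0.124,0],[0,0,0,0,0,0],[0,0,0,0,0,0]]]'
python3 -c "
from plan import *
show()
S=optics.read_camera('scene');T=optics.read_camera('top')
crop(S,'s14',160,130,130,100,6);crop(T,'t14',260,170,130,100,6)"
```

```text
t: 16.2
tool_pos: [0.586, -0.1767, 0.2555]
orientation: [-1.473, 0.646, -0.643]
force: [-0.1, 0.4, -0.5]
opening: 0.04
t 16.2 pos [ 0.586  -0.1767  0.2555] F [-0.11  0.41 -0.51] op 40.0 q [-0.38  0.15  1.41  0.    1.58 -1.12]
[[0.679, -0.002, 0.734], [-0.734, 0.001, 0.679], [-0.002, -1.0, -0.0]] zyaw 0.746
```

View pics/s14.png

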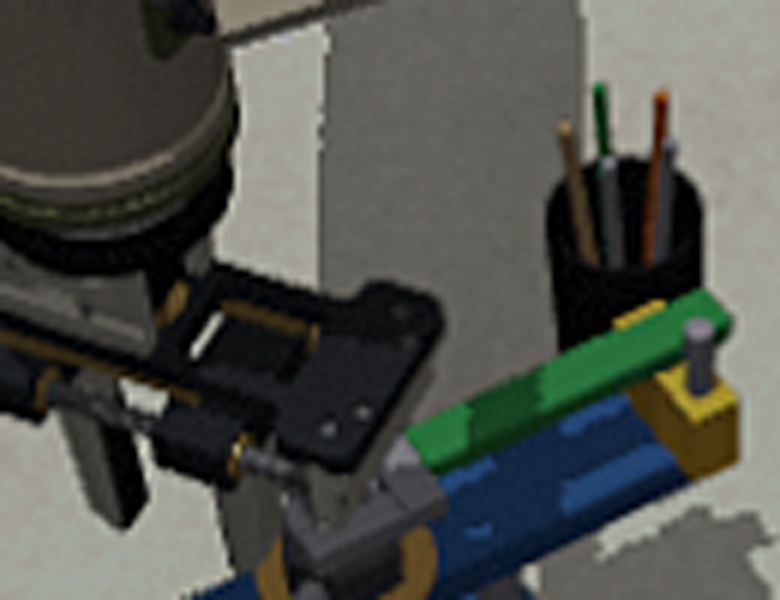

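View pics/t14.png

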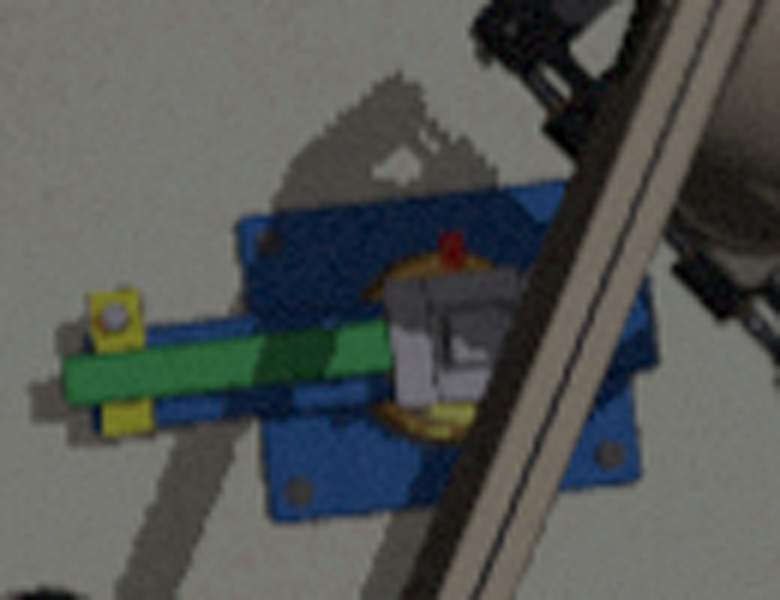

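```bash
python3 -m inch '[[[2,25,1,0,0,0],[0,25,0,0,0,0],[0,0,0,0,0,0],[0,0,0,0,0,0]]]' 44
python3 -c "
from plan import *
show()
S=optics.read_camera('scene')
crop(S,'s15',160,170,100,80,7.5)"
```

```text
t: 16.8
tool_pos: [0.5889, -0.1777, 0.2079]
orientation: [-1.473, 0.642, -0.644]
force: [0.0, -0.4, -0.3]
opening: 0.0439
t 16.8 pos [ 0.5889 -0.1777  0.2079] F [ 0.02 -0.37 -0.34] op 43.9 q [-0.38  0.18  1.47  0.    1.49 -1.12]
[[0.68, 0.001, 0.733], [-0.733, -0.0, 0.68], [0.001, -1.0, 0.001]] zyaw 0.748
```

View pics/s15.png

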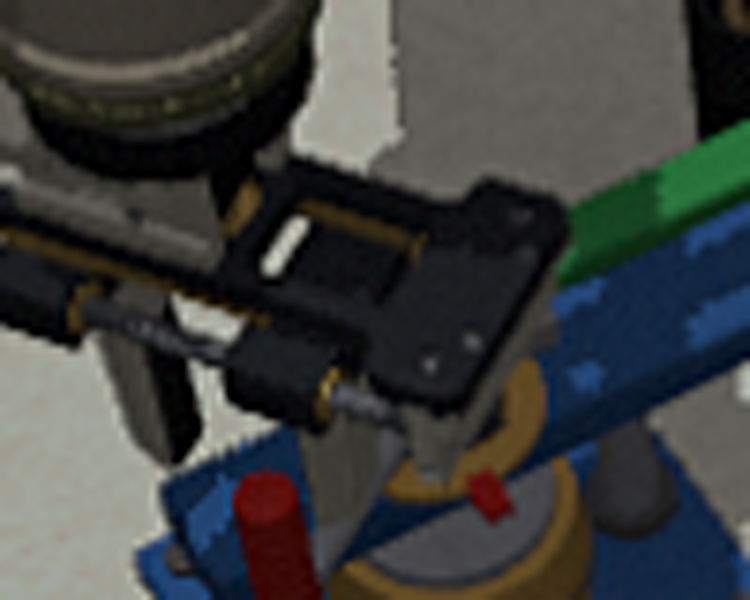

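Run:
```python
from plan import *
S=optics.read_camera("scene"); s=monitor.read_state(); p=s["tool_pos"]; Rm=R.from_rotvec(s["orientation"]).as_matrix()
off=np.array([-.003,-.0008,0])
P=[p+Rm[:,1]*.008+Rm[:,2]*d+off for d in(-.022,0,.022)]+[np.array([.588,-.1773,.186])+off]
print((proj(S,P)-[160-.5,170-.5])*7.5)
S0=cv2.imread("pics/scene0.png"); T0=cv2.imread("pics/top0.png");T=optics.read_camera("top")
for n,c,i,o in(("S",S,S["image"],[.003,.0008]),("S0",S,S0,[.003,.0008]),("T0",T,T0,[0,0])):
    hsv=cv2.cvtColor(i,cv2.COLOR_BGR2HSV); 
    q=proj(c,[[.588,-.1773,.186]])[0]
    u=unproj(c,[q],.186)
    m=((hsv[...,0]<8)|(hsv[...,0]>172))&(hsv[...,1]>150)
    yy,xx=np.nonzero(m); k=np.hypot(xx-q[0],yy-q[1])<14; xx,yy=xx[k],yy[k]; print(n,q,len(xx),xx.min(),xx.max(),yy.min(),yy.max())
```

```text
[[197.72401765 450.53516379]
 [264.26886536 474.22083464]
 [331.63877268 498.15342441]
 [272.03740645 498.66831774]]
S [196.5626324  236.88848807] 151 191 202 233 250
S0 [196.5626324  236.88848807] 150 191 202 233 250
T0 [365.42942979 201.80132948] 53 360 369 199 207
```

```bash
python3 -m inch '[[[0,12,0,0,0,0],[0,15,0,0,0,0],[0,15,0,0,0,0],[0,0,0,0,0,0],[0,0,0,0,0,0]]]'
python3 -m inch '[[[0,0,0,0,0,0],[0,0,0,0,0,0],[0,0,0,0,0,0],[0,0,0,0,0,0]]]' 15 15
python3 -c "
from plan import *
show()
S=optics.read_camera('scene')
crop(S,'s16',160,170,100,80,7.5)"
```

```text
t: 17.58
tool_pos: [0.5886, -0.1781, 0.1646]
orientation: [-1.473, 0.643, -0.643]
force: [0.1, -0.7, 0.3]
opening: 0.0441
t: 18.08
tool_pos: [0.5888, -0.1782, 0.1651]
orientation: [-1.474, 0.642, -0.644]
force: [-0.5, -0.8, 1.5]
opening: 0.0193
t 18.07 pos [ 0.5888 -0.1782  0.1651] F [-0.52 -0.84  1.5 ] op 19.3 q [-0.38  0.21  1.52 -0.    1.42 -1.13]
[[0.68, 0.001, 0.733], [-0.733, -0.0, 0.68], [0.001, -1.0, 0.0]] zyaw 0.748
```

View pics/s16.png

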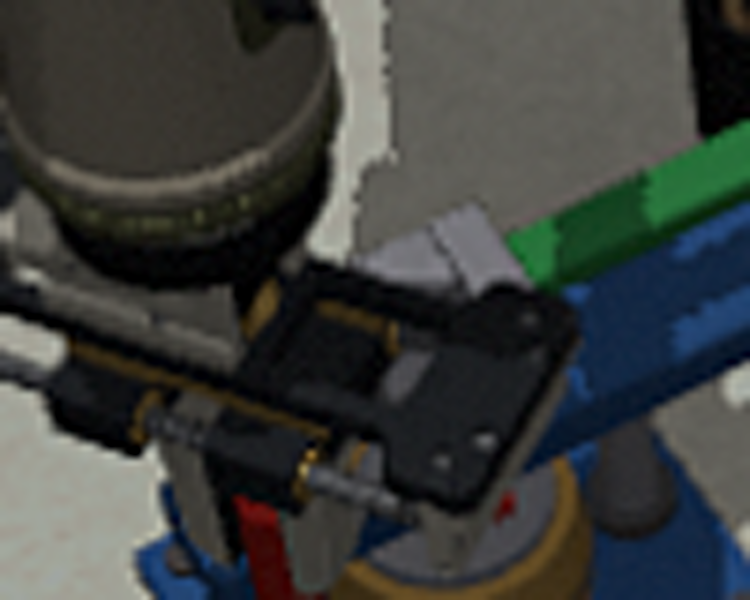

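```bash
cat > ft.py <<'E'
from plan import *
s=monitor.read_state(); Rm=R.from_rotvec(s["orientation"]).as_matrix(); p=s["tool_pos"]
c=np.array([.5268,-.1113]); d=p[:2]-c
print("t",round(s["t"],2),"heading cw",round(-np.arctan2(d[1],d[0]),4),"r mm",round(np.hypot(*d)*1e3,1),"zyaw",round(yaw_of(Rm[:,2]),3),"F tool xyz",(Rm.T@s["force"]).round(1),"z",p[2].round(4),"M",s["wrist_torque"].round(2))
E
python3 ft.py
python3 -m inch '[[[-0.1,0,-2,0,0.02,0],[-0.1,0,-3.4,0,0.0375,0],[-0.1,0,-3.4,0,0.0375,0],[-0.1,0,-3.4,0,0.0375,0],[-0.1,0,-3.4,0,0.0375,0],[-0.1,0,-3.4,0,0.0375,0],[-0.1,0,-3.4,0,0.0375,0]]]'; python3 ft.py
python3 -c "
from plan import *
T=optics.read_camera('top');S=optics.read_camera('scene')
crop(T,'t17',260,170,130,100,6);crop(S,'s17',160,130,130,100,6)"
```

```text
t 18.12 heading cw 0.8237 r mm 91.3 zyaw 0.748 F tool xyz [-0.1 -1.4  0.5] z 0.165 M [-0.11 -0.11  0.07]
t: 19.0
tool_pos: [0.5703, -0.1913, 0.165]
orientation: [-1.405, 0.833, -0.834]
force: [1.7, -2.2, 5.3]
opening: 0.0195
t 19.0 heading cw 1.0721 r mm 91.0 zyaw 0.5 F tool xyz [ 2.7 -5.3  0.5] z 0.165 M [-0.29 -0.52  0.04]
```

View pics/t17.png

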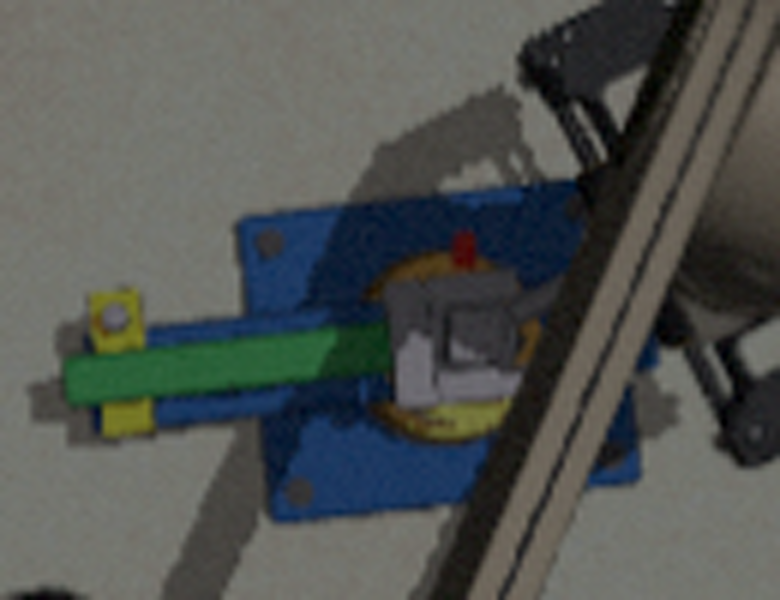

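View pics/s17.png

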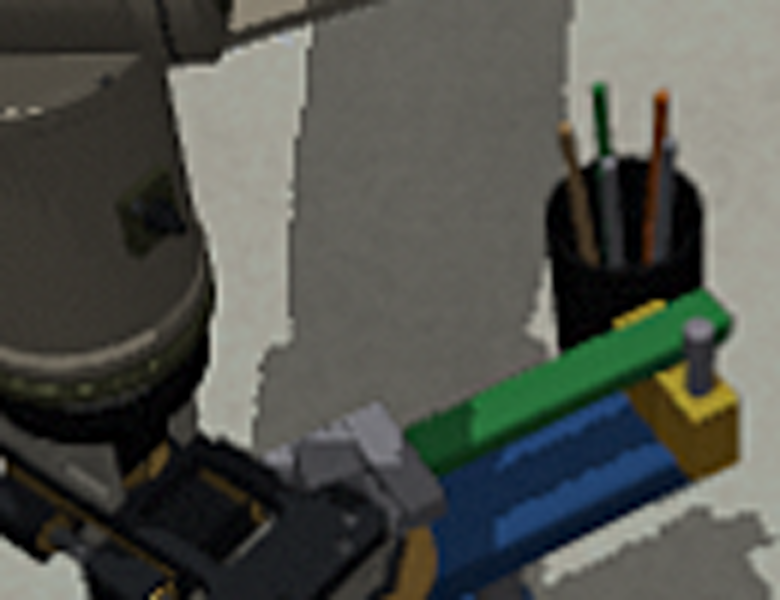

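```bash
python3 -m inch '[[[-0.1,0,-2.7,0,0.03,0],[-0.1,0,-2.7,0,0.03,0],[-0.1,0,-2.7,0,0.03,0],[-0.1,0,-2.7,0,0.03,0]]]'; python3 ft.py
python3 -m inch '[[[-0.1,0,-2.7,0,0.03,0],[-0.1,0,-2.7,0,0.03,0],[-0.1,0,-2.7,0,0.03,0]]]'; python3 ft.py
python3 -c "
from plan import *
T=optics.read_camera('top')
crop(T,'t18',260,170,130,100,6)"
```

```text
t: 19.6
tool_pos: [0.5606, -0.1957, 0.165]
orientation: [-1.366, 0.923, -0.925]
force: [1.3, -3.0, 5.5]
opening: 0.0196
t 19.6 heading cw 1.1904 r mm 90.9 zyaw 0.381 F tool xyz [ 3.3 -5.5  0.1] z 0.165 M [-0.46 -0.46  0.09]
t: 19.98
tool_pos: [0.5528, -0.1984, 0.165]
orientation: [-1.333, 0.991, -0.993]
force: [1.8, -3.2, 4.9]
opening: 0.0195
t 19.98 heading cw 1.2808 r mm 90.9 zyaw 0.291 F tool xyz [ 3.6 -4.9  0.8] z 0.165 M [-0.52 -0.46  0.11]
```

View pics/t18.png

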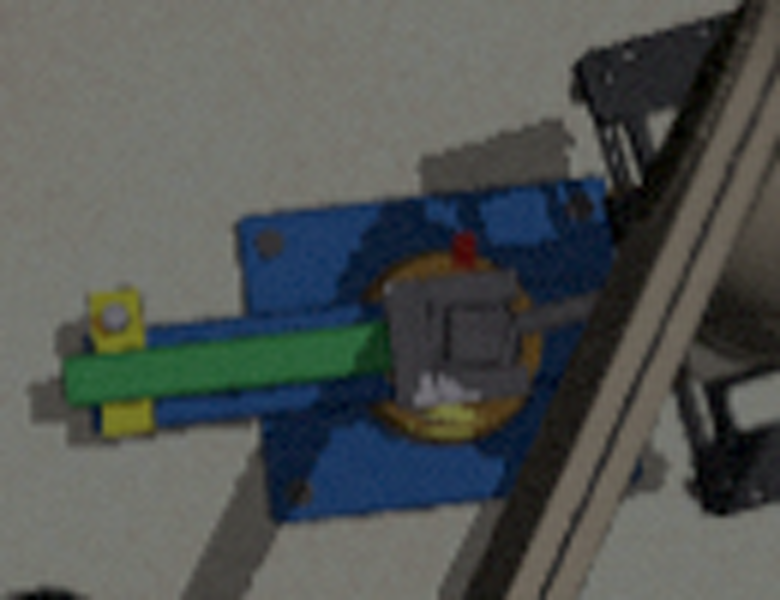

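```bash
cat > tab.py <<'E'
from h import *
def tab(im,lo=(325,200,350,245)):
    u0,v0,u1,v1=lo; a=im[v0:v1,u0:u1].astype(float); w=np.clip(a[...,2]-1.6*np.maximum(a[...,1],a[...,0]),0,None); w[w<6]=0
    n,l,st,ce=cv2.connectedComponentsWithStats((w>0).astype(np.uint8)); 
    if n<2: return None
    k=1+st[1:,4].argmax(); w=w*(l==k); yy,xx=np.mgrid[v0:v1,u0:u1]; return np.array([(xx*w).sum(),(yy*w).sum()])/w.sum(), st[k,4]
if __name__=="__main__":
    T=optics.read_camera("top"); im=np.mean([T["image"]]+[optics.read_camera("top")["image"] for _ in range(2)],0).astype(np.uint8)
    for i in(cv2.imread("pics/top0.png"),im):
        r=tab(i,(325,190,380,250) if i is im else (325,200,350,222))
        if r is None: print(None); continue
        W=unproj(T,[r[0]],.12)[0]; d=W[:2]-np.array([.5262,-.1107]); print(r,"tab r",np.hypot(*d).round(4),"cw angle vs press",round(.128-np.arctan2(d[1],d[0]),3))
E
python3 tab.py
python3 -m inch '[[[-0.1,0,-2.7,0,0.03,0],[-0.1,0,-2.7,0,0.03,0],[-0.1,0,-2.7,0,0.03,0]]]'; python3 ft.py; python3 tab.py
```

```text
(array([335.13293599, 211.58408914]), np.int32(20)) tab r 0.0406 cw angle vs press 0.035
(array([336.92654801, 211.46903986]), np.int32(23)) tab r 0.0408 cw angle vs press 0.152
t: 20.55
tool_pos: [0.5448, -0.2003, 0.165]
orientation: [-1.298, 1.059, -1.061]
force: [1.2, -2.9, 4.8]
opening: 0.0197
t 20.55 heading cw 1.3709 r mm 90.8 zyaw 0.201 F tool xyz [ 3.1 -4.8  0.6] z 0.165 M [-0.6  -0.41  0.16]
(array([335.13293599, 211.58408914]), np.int32(20)) tab r 0.0406 cw angle vs press 0.035
(array([336.88741722, 211.5501783 ]), np.int32(22)) tab r 0.0406 cw angle vs press 0.15
```

```bash
python3 -m inch '[[[-0.1,0,-2.7,0,0.03,0],[-0.1,0,-2.7,0,0.03,0],[-0.1,0,-2.7,0,0.03,0]]]' >/dev/null; python3 ft.py; python3 tab.py|tail -1
python3 -m inch '[[[-0.1,0,-2.7,0,0.03,0],[-0.1,0,-2.7,0,0.03,0],[-0.1,0,-2.7,0,0.03,0]]]'>/dev/null; python3 ft.py; python3 tab.py|tail -1
```

```text
t 21.07 heading cw 1.4614 r mm 90.8 zyaw 0.111 F tool xyz [ 4.2 -5.2  0.2] z 0.165 M [-0.72 -0.31  0.15]
(array([336.94775114, 211.60193913]), np.int32(20)) tab r 0.0404 cw angle vs press 0.154
t 21.6 heading cw 1.5515 r mm 90.7 zyaw 0.021 F tool xyz [ 4.6 -5.8  1.2] z 0.165 M [-0.76 -0.14  0.1 ]
(array([336.91949617, 211.62404162]), np.int32(21)) tab r 0.0404 cw angle vs press 0.152
```

```bash
python3 -m inch '[[[0,0,-2.7,0,0.03,0],[0,0,-2.7,0,0.03,0],[0,0,-2.7,0,0.03,0]]]' >/dev/null; python3 ft.py; python3 tab.py|tail -1
```

```text
t 22.12 heading cw 1.6418 r mm 90.8 zyaw -0.069 F tool xyz [ 3.4 -5.5  0.1] z 0.165 M [-0.7  -0.17  0.12]
(array([336.98685622, 211.56732833]), np.int32(20)) tab r 0.0405 cw angle vs press 0.156
```

```bash
python3 -m inch '[[[0,0,-2.7,0,0.03,0],[0,0,-2.7,0,0.03,0],[0,0,-2.7,0,0.03,0]]]' >/dev/null; python3 ft.py; python3 tab.py|tail -1
```

```text
t 22.65 heading cw 1.7318 r mm 90.8 zyaw -0.159 F tool xyz [ 4.8 -6.5  0.5] z 0.165 M [-0.64 -0.05  0.19]
(array([336.96019656, 211.4046683 ]), np.int32(21)) tab r 0.041 cw angle vs press 0.154
```

```bash
python3 -m inch '[[[0,0,-2.7,0,0.03,0],[0,0,-2.7,0,0.03,0],[0,0,-2.7,0,0.03,0]]]' >/dev/null; python3 ft.py; python3 tab.py|tail -1
```

```text
t 23.18 heading cw 1.8212 r mm 90.9 zyaw -0.249 F tool xyz [ 3.5 -6.2  1.7] z 0.165 M [-0.6  -0.05  0.18]
(array([337.78723858, 211.66261204]), np.int32(21)) tab r 0.0404 cw angle vs press 0.209
```

```bash
python3 -m inch '[[[0,0,-2.7,0,0.03,0],[0,0,-2.7,0,0.03,0],[0,0,-2.7,0,0.03,0]]]' >/dev/null; python3 ft.py; python3 tab.py|tail -1
```

```text
t 23.7 heading cw 1.8967 r mm 90.6 zyaw -0.339 F tool xyz [ 1.1 -1.8  7.2] z 0.1651 M [-0.78 -1.3   0.11]
(array([338.68106535, 211.72627574]), np.int32(21)) tab r 0.0406 cw angle vs press 0.268
```

```bash
python3 -c "
from plan import *
T=optics.read_camera('top');S=optics.read_camera('scene')
crop(T,'t19',260,190,100,70,8);crop(S,'s19',180,150,110,80,7)"
```

```text
(no output)
```

View pics/t19.png

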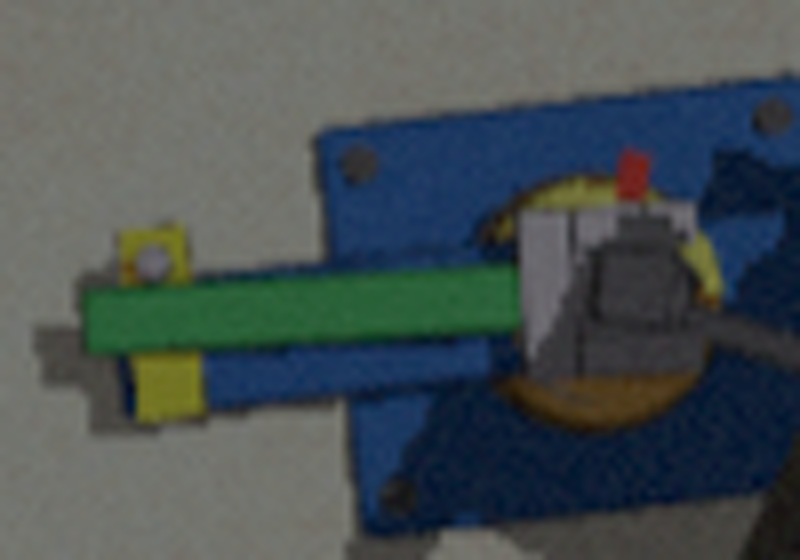

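View pics/s19.png

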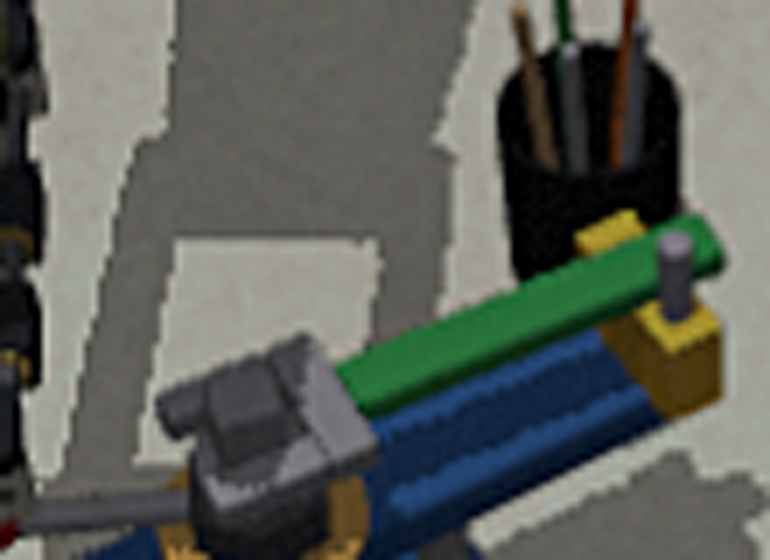

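```bash
cat > sp2.py <<'E'
from tab import *
def handle(c,im):
    a=im[205:250,262:330].astype(float); m=((a[...,1]>1.5*a[...,2])&(a[...,1]>1.25*a[...,0])&(a[...,1]>35)).astype(np.uint8)
    n,l,st,ce=cv2.connectedComponentsWithStats(m); k=1+st[1:,4].argmax(); yy,xx=np.nonzero(l==k)
    W=unproj(c,np.c_[xx+262,yy+205],.170)[:,:2]
    # per-column centre: bin along y
    b=np.round(-W[:,1]/.004); cs=np.array([W[b==q].mean(0) for q in np.unique(b) if (b==q).sum()>8])
    s=np.polyfit(cs[:,1],cs[:,0],1); return -s[0], np.polyval(s,-.1107+.149), len(xx)
def rec(f,u,v,s):
    b=cv2.imread(f); h,w=round(b.shape[0]/s),round(b.shape[1]/s)
    im=np.zeros((420,560,3),np.uint8); im[v:v+h,u:u+w]=cv2.resize(b,(w,h),interpolation=cv2.INTER_AREA); return im
if __name__=="__main__":
    T=optics.read_camera("top"); im=np.mean([T["image"]]+[optics.read_camera("top")["image"] for _ in range(2)],0).astype(np.uint8)
    for n,i in(("t14",rec("pics/t14.png",260,170,6)),("t17",rec("pics/t17.png",260,170,6)),("t18",rec("pics/t18.png",260,170,6)),("t19",rec("pics/t19.png",260,190,8)),("now",im)):
        y,x,k=handle(T,i); r=tab(i,(325,190,380,250)); W=unproj(T,[r[0]],.12)[0]; d=W[:2]-np.array([.5262,-.1107])
        print(n,"spanner dir (rad ccw of +y)",round(y,4),"x at rest",round(x,4),k,"tab cw",round(.128-np.arctan2(d[1],d[0]),3))
E
python3 sp2.py; python3 ft.py
```

```text
t14 spanner dir (rad ccw of +y) 0.1316 x at rest 0.5082 444 tab cw 0.026
t17 spanner dir (rad ccw of +y) 0.1277 x at rest 0.5082 444 tab cw 0.153
t18 spanner dir (rad ccw of +y) 0.1255 x at rest 0.5082 445 tab cw 0.151
t19 spanner dir (rad ccw of +y) 0.0702 x at rest 0.5159 449 tab cw 0.268
now spanner dir (rad ccw of +y) 0.0701 x at rest 0.5159 449 tab cw 0.268
t 24.1 heading cw 1.8977 r mm 90.7 zyaw -0.338 F tool xyz [ 1.8 -2.3  6.8] z 0.1651 M [-0.76 -1.14  0.03]
```

```bash
python3 -m inch '[[[0,0,-2.7,0,0.03,0],[0,0,-2.7,0,0.03,0],[0,0,-2.7,0,0.03,0],[0,0,-2.7,0,0.03,0]]]' >/dev/null; python3 ft.py; python3 sp2.py|tail -1
```

```text
t 24.6 heading cw 2.0162 r mm 90.8 zyaw -0.459 F tool xyz [ 0.6 -1.1  9. ] z 0.165 M [-0.84 -1.18  0.17]
now spanner dir (rad ccw of +y) 0.0728 x at rest 0.5158 452 tab cw 0.385
```

```bash
python3 -m inch '[[[0,0,-2.7,0,0.03,0],[0,0,-2.7,0,0.03,0],[0,0,-2.7,0,0.03,0],[0,0,0,0,0,0]]]' >/dev/null; python3 ft.py; python3 sp2.py|tail -1;  python3 -c "
from plan import *
T=optics.read_camera('top')
crop(T,'t20',260,190,100,70,8)"
```

```text
t 25.25 heading cw 2.1067 r mm 90.8 zyaw -0.548 F tool xyz [ 0.1 -1.5  6.8] z 0.165 M [-0.81 -1.08  0.06]
now spanner dir (rad ccw of +y) 0.0703 x at rest 0.5159 452 tab cw 0.464
```

View pics/t20.png

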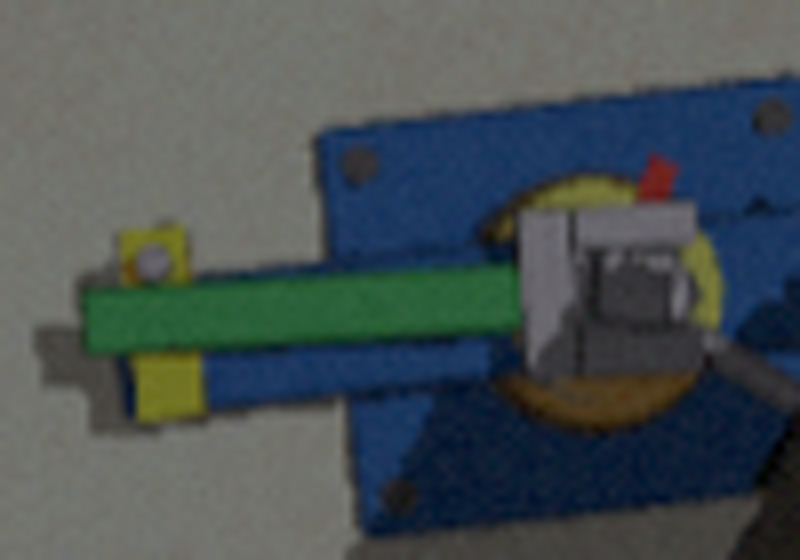

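```bash
python3 -m inch '[[[0,0,0,0,0,0],[0,0,0,0,0,0],[0,0,0,0,0,0]]]' 40; python3 ft.py
python3 -m inch '[[[0,-10,0,0,0,0],[0,-30,0,0,0,0],[0,-40,0,0,0,0],[0,-30,0,0,0,0],[0,0,0,0,0,0],[0,0,0,0,0,0]]]'
python3 -c "
from plan import *
show(); s=monitor.read_state(); plan([.36,-.40,.275],yaw_of(R.from_rotvec(s['orientation']).as_matrix()[:,2]),6)"; python3 sp2.py|tail -1
```

```text
t: 25.82
tool_pos: [0.4788, -0.1882, 0.1637]
orientation: [-0.9, 1.602, -1.598]
force: [-0.9, 0.4, -0.2]
opening: 0.0394
t 25.82 heading cw 2.1292 r mm 90.7 zyaw -0.547 F tool xyz [ 0.1  0.2 -1. ] z 0.1637 M [-0.05 -0.06  0.01]
t: 26.58
tool_pos: [0.4793, -0.1886, 0.2739]
orientation: [-0.899, 1.6, -1.599]
force: [-0.2, 0.2, 0.4]
opening: 0.04
t 26.57 pos [ 0.4793 -0.1886  0.2739] F [-0.17  0.19  0.42] op 40.0 q [-0.47 -0.12  1.65  0.    1.61  0.07]
[[-0.52, -0.001, 0.854], [-0.854, 0.0, -0.52], [0.0, -1.0, -0.001]] zyaw -0.547
alt turn [0.001 0.    0.   ] tool shift mm [242.6  -1.1   8. ]
q [-0.474 -0.115  1.649  0.     1.608  0.073] t 26.57
[40.4, -0.2, 1.3, 0.0002, 0.0, 0.0]
[40.4, -0.2, 1.3, 0.0002, 0.0, 0.0]
[40.4, -0.2, 1.3, 0.0002, 0.0, 0.0]
[40.4, -0.2, 1.3, 0.0002, 0.0, 0.0]
[40.4, -0.2, 1.3, 0.0002, 0.0, 0.0]
[40.4, -0.2, 1.3, 0.0002, 0.0, 0.0]
now spanner dir (rad ccw of +y) 0.0719 x at rest 0.5157 453 tab cw 2.15
```

```bash
python3 -m inch '[[[40,0,1,0,0,0],[40,0,1,0,0,0],[40,0,1,0,0,0],[40,0,1,0,0,0],[40,0,1,0,0,0],[40,0,1,0,0,0],[0,0,0,0,0,0]]]'
python3 -c "
from sp2 import *
T=optics.read_camera('top');S=optics.read_camera('scene')
crop(T,'t21',260,180,130,80,6);crop(S,'s21',160,150,130,100,6)
cv2.imwrite('pics/t21f.png',T['image'])
im=T['image']; r=tab(im,(330,195,350,225)); W=unproj(T,[r[0]],.12)[0]; d=W[:2]-np.array([.5262,-.1107]); print(r,'tab cw',.128-np.arctan2(d[1],d[0]),handle(T,im))
r=tab(im,(340,235,385,275))
if r: W=unproj(T,[r[0]],.175)[0]; d=W[:2]-np.array([.5262,-.1107]); print('knob',r,.128-np.arctan2(d[1],d[0]))
"
```

```text
t: 27.6
tool_pos: [0.3581, -0.3983, 0.2732]
orientation: [-0.897, 1.604, -1.6]
force: [-0.2, -0.0, -0.4]
opening: 0.0399
(array([341.36116152, 212.12470832]), np.int32(16)) tab cw 0.4442023405462769 (np.float64(0.07192600700034316), np.float64(0.5158497119786016), 452)
knob (array([369.19009886, 242.99539657]), np.int32(58)) 2.190594306780788
```

View pics/t21.png

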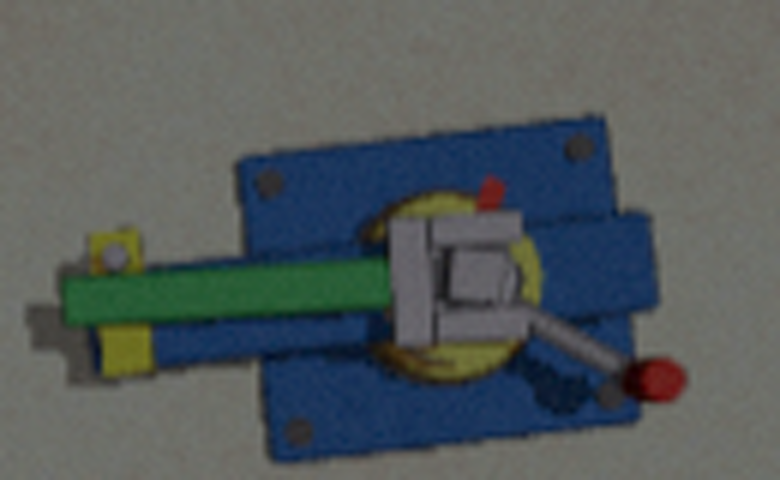

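View pics/s21.png

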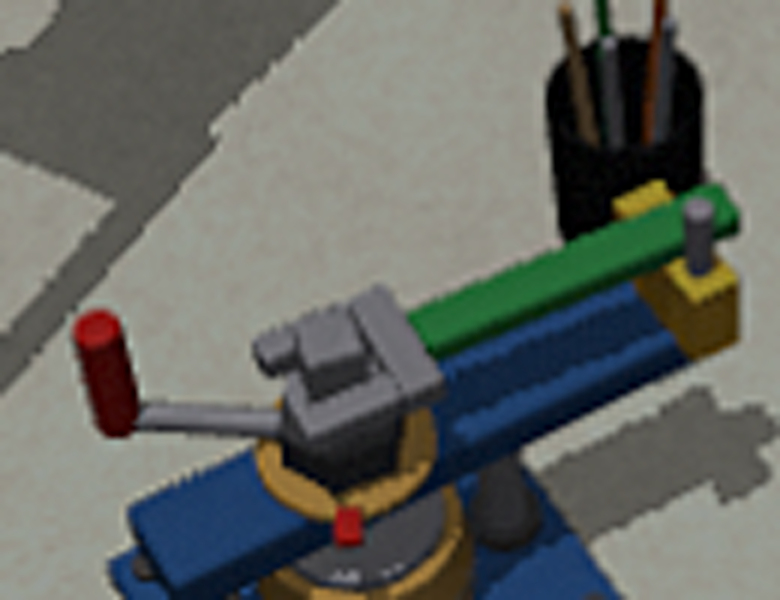

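View pics/t21f.png

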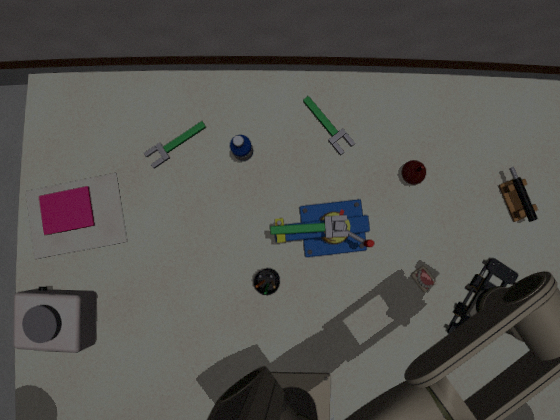

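Run:
```python
from sp2 import *
S=optics.read_camera("scene");T=optics.read_camera("top")
S0=cv2.imread("pics/scene0.png");T0=cv2.imread("pics/top0.png")
for z in(.12,.125):
  for n,i,b in(("0",S0,(218,228,235,250)),("now",S["image"],(210,230,228,246))):
    r=tab(i,b); W=unproj(S,[r[0]],z)[0]; d=W[:2]-np.array([.5237,-.1121]); print("S",n,r,"r",np.hypot(*d).round(4),"cw",round(.128-np.arctan2(d[1],d[0]),3))
for n,i,b in(("0",T0,(350,190,380,215)),("now",T["image"],(355,230,385,260))):
    a=i[b[1]:b[3],b[0]:b[2]].astype(float); 
    w=((a[...,2]>110)&(a[...,2]>2*a[...,1])).astype(float); yy,xx=np.mgrid[b[1]:b[3],b[0]:b[2]]; q=np.array([(xx*w).sum(),(yy*w).sum()])/w.sum()
    W=unproj(T,[q],.186)[0]; d=W[:2]-np.array([.5264,-.1109]); print("knobtop",n,q,w.sum(),np.hypot(*d),.128-np.arctan2(d[1],d[0]))
```

```text
S 0 (array([224.67523496, 235.46758776]), np.int32(32)) r 0.0407 cw 0.044
S now (array([217.51580828, 237.2641187 ]), np.int32(33)) r 0.0407 cw 0.47
S 0 (array([224.67523496, 235.46758776]), np.int32(32)) r 0.0441 cw 0.07
S now (array([217.51580828, 237.2641187 ]), np.int32(33)) r 0.0442 cw 0.46
knobtop 0 [nan nan] 0.0 nan nan
knobtop now [nan nan] 0.0 nan nan<stdin>:9: RuntimeWarning: invalid value encountered in divide
```

```bash
python3 -c "
from plant import robot
print(robot.close_job())"
```

```text
the job is handed in; nothing more can be done
None
```

The press is locked and the job is handed in, at about 28 s of the 61 s allowed; no verdict was given.

**What I did:**
- **Spanner:** I gripped the spanner nearest the base and lowered its jaw over the square head. The first descent touched the top of the head at about 5 N. I lifted, shifted about 2.5 mm sideways and it went on cleanly, then I let go.
- **Locknut:** I gripped the red knob and swung the nut clockwise in small steps until it bit. The force rose to 7–9 N and the red tab began to move. I nipped it up, let go and backed the arm clear.

**Last checks:**
- **Spanner seating:** the spanner is still on the head, and its handle lies on the rest against the stop pin.
- **Nip-up angle:** my estimates ran from about 12.5° to 15.3°, all under the 25° limit. The last two camera views gave about 13.5° (top) and 12.5–14.5° (scene, depending on the tab height assumed). The arm's own motion gave about 15.3°.
- **Screw:** it turned about 0.17 rad (10°) in all: about 0.12 rad of jaw play, then about 0.06 rad until the handle met the pin. The limit is 22.5°.
- **Bystanders:** in the last top view the bulb, bottle, cast and pot stood where they began. The robot was touching nothing.

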